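# Hang the bench drivers back on their rack and lock it

### The job

Put the loose bench drivers away: slide the rack's keeper fully open by its black knob, then take each driver by its steel ball end, lift it, slacken the grip so that it swings down and hangs plumb, grip it again and hang it by its collar in the fork of its own colour. When every driver hangs freely, slide the keeper fully shut, and leave the multimeter, black tape and glue bottle where they are.

Things in the scene. Friction and masses are not known exactly. Their poses are not given: they have to be found in the camera images.
- driver_red: bench driver, red handle (sizes in mm), may be absent. Origin: centre of its steel ball end, diameter 18; x axis from tip to ball (up when hung). From the ball centre: neck diameter 8; square collar 24 x 24 from 25 to 31; bare groove diameter 9 from 31 to 63; red square handle 24 x 24 from 63 to 113; blade diameter 6, tip at 133. 200 g, centre of mass at 77. Starts lying, axis 12 above the table
- driver_blue: bench driver, blue handle, may be absent; shape, mass and axes as driver_red. Held by the ball, a driver turns easily about the line between the fingers: a firm grip (50 N or more) keeps the angle it was lifted at; a light one (25 N, then down to 10 N: the lighter the nearer to plumb, but it drops below about 6 N) still carries it but lets it swing down
- driver_green: bench driver, green handle, may be absent; shape, mass, axes and behaviour as driver_red and driver_blue
- driver_yellow: bench driver, yellow handle, may be absent; shape, mass, axes and behaviour as driver_red and driver_blue
- fork_red: red hanging fork on the rack (sizes in mm): level plate 6 thick, 45 wide. Its prongs point to -x (rack front); notch 14 wide, from its open mouth at x = -32 to its closed back at x = +6. Origin: top face, hanging place in the notch, 180 above the table; z up, y along the row. Prong tips (x = -32 to -26) turn up 6 above the plate. A 20 high tab stands 76 behind
- fork_blue: blue fork, as fork_red; the four stand in a row 46 apart, in changing order. A driver enters from the front, collar over the turned-up tips, groove in the notch, and is lowered until its collar rests on the prongs: its ball centre is then 31 above the fork's origin. Nothing but a foot plate 10 high and, 60 behind the row, posts and a beam stands below the forks
- fork_green: green fork, as fork_red and fork_blue. Fixed neighbours of the rack: the big blue case to its left, world x 537 to 963, y 14 to 553, 257 high; the radio controller in front of it, up to 86 high
- fork_yellow: yellow fork, as fork_red and fork_blue
- keeper (a joint): the rack's keeper, a sliding steel comb just under the forks, its underside 11 mm below the fork tops; m. 0: shut, its hooks bar all four notch mouths; 0.021: fully open, mouths clear (clear from 0.017). Opens along the rack's -y (to the right seen from the front), stays where left, friction about 1.5 N
- keeper_knob (a point): centre of the top face of the keeper's upright black knob, diameter 18, 30 mm high (its foot 15 mm above the fork tops), at the right-hand end of the rack; it moves with the keeper. Shut, it stands 53 mm beyond the centre of the rightmost fork along the row
- multimeter: yellow-cased hand multimeter 142 x 72 x 46, bystander; origin at its underside
- tape_black: roll of black tape, diameter 63, 18 high, bystander; origin at its underside
- glue_bottle: small white glue bottle with a blue cap, 92 high, diameter 29, bystander; origin at its underside

How it is judged:
By the outcome, as a careful person would: the job done as asked, in the order asked, and still so for the second after the job is handed in, with the robot touching nothing.
Of driver_red, driver_blue, driver_green, driver_yellow only 3 to 4 are there at a start; the rules pass over those that are not, and their reading is None.
At some moment in a run one of driver_red, driver_blue, driver_green, driver_yellow may be knocked a few centimetres aside while the robot is not near it.
Once in a run the grip may slacken for a moment while it holds something.
It also fails if it takes over 210 s, if anything falls off the work surface, if the arm or the gripper's body presses on something with over 40 N, if the wrist force passes 120 N, or if a joint passes its speed limit or range.

### The arm

A 6-joint arm with a two-finger parallel gripper is mounted at the origin on a cart in front of the work surface, level with it; the furniture and walls round the work are solid. World frame = base frame: x ahead of the robot, y to its left, z up, the work surface at z = 0. Lengths are in mm, angles in degrees, forces in N, time in s.
With the tool pointing down it reaches from about 350 to 850 mm from the base axis. Payload 8.1 kg.
Tool frame: the origin (TCP) lies between the finger pads; the fingertips stand 22 mm ahead of it and the grasp point (between the pads) lies 3 mm ahead of it; z points along the fingers, y is the line along which they close (so a half turn about z gives the same grasp; the last joint's range is limited). The gripper opens to 85 mm and grips with 20 to 120 N. Pads are 22 mm wide; open, the fingers measure 114 mm over their backs; the gripper's body (76 mm by 85 mm) begins 54 mm behind the grasp point. The pads swing forward as they close: fully open they stand 13 mm farther back than shut.
Start: joints at [-80.638, 7.471, 85.268, -0, 87.261, -4.893], TCP at [147.765, -581.525, 253.292] pointing down, gripper open.
Joint ranges: [-169.43, 169.43], [-51.17, 129.36], [1.28, 143.12], [-76.62, 256.62], [0, 156.53], [-152.29, 152.29]. Speed limits (degrees/s): [136.94, 136.94, 159.86, 180, 180, 180].

### API

Orientations are given as [roll, pitch, yaw] about the fixed x, y, z axes, in that order (R = Rz(yaw) Ry(pitch) Rx(roll)).
In Python, from bench import r, vision gives the robot as it stands.
- The arm moves only by the tool step_arm, never from a script. Its argument "targets" is a list that holds one entry, the list of rows, each a list of 6 numbers: the shift along the world's x, y, z in mm, then the turn, a rotation vector about the world's x, y, z in rad. In form: [[[x, y, z, rx, ry, rz], ...]]. A call has 1 to 12 rows; each row is the pose to reach, as a shift and turn from the pose commanded when the call began; what a row does not reach only later rows make up. A row lasts 1/12 s, in which the tool goes at most 41.7 mm and 7.16 degrees, less where a joint would pass 70% of its speed; a pose out of reach is approached as far as the arm can. A call with a gripper value outside its range is refused whole. "fingers" is the gripper's target within -1 to 1 (shut at 1, half-way at 0, fully open at -1), set as the call begins (left out, the last holds). The fingers move at their own pace and stop on an object; "newtons" is the grip in N (left out, the last holds). Time passes only in rows, so rows that repeat a pose let the fingers close. It gives the time, the measured TCP pose, the force, the opening and the grip force at its end, in the units of the state.
- r.sense(): the state, without advancing time (a new reading comes with each control period).
- vision.snapshot(name): name is "scene" or "top" or "wrist"; returns a dict with "img" (480x640x3 uint8, blue, green, red), "mtx" (3x3 intrinsics, pixels), "eye" and "attitude" of the camera in the world. Camera axes: x right, y up, looking along -z (the intrinsics and any distortion apply to the point x, -y, -z); pixel columns grow to the right and rows downward; lengths in mm; the calibration is good to about 2 mm. A picture is of the moment at which its call begins. There is no depth.
- r.hand_in(): hands the job in; it is judged then, once.
The state is a dict: "time": time; "joint_pos": joint angles; "qd": joint speeds; "joint_efforts": joint torques, N m; "tool_pos": TCP position; "tcp_rot": TCP orientation; "ft_force": force on the tool from outside, world axes, zero at the start; "wrist_torque": the same for the moment, N m; "finger_gap": finger opening in mm; "grip_force": force on a finger pad.
Only numpy, scipy, OpenCV 4.12 (cv2) and the standard library are available. Lean on these libraries where they do the work, as an engineer would, in place of code of your own. Each camera call takes 0.05 s, during which the arm holds its last target. There are 200 camera calls.

## Working session

There is one attempt and no reset: what is moved stays moved. The work goes in short steps, Python scripts to look and compute and a tool call to move; the robot and the scene stay as the last step left them, time stands still between calls to the robot, and variables do not carry over. Pictures are saved under pics/ and viewed, at most 14 in all, crops included, and the job is handed in when it is done.

Besides the shell and the picture viewer there is one more tool, called after "Emit:" as name(argument=value, ...) on one line, values as JSON. step_arm: Moves the arm, as the interface text tells. Its arguments: {"type":"object","properties":{"targets":{"type":"array"},"fingers":{"type":"number"},"newtons":{"type":"number"}},"required":["targets"]}

```bash
mkdir -p pics; ls
python3 - <<'E'
from bench import r, vision
import cv2
print(r.sense())
for n in("scene","top"):
    s=vision.snapshot(n); cv2.imwrite(f"pics/{n}0.png",s["img"]); print(n,{k:v for k,v in s.items() if k!="img"})
E
```

```text
pics
{'time': 0.0, 'joint_pos': array([-8.06397218e+01,  7.51501308e+00,  8.53286673e+01,  5.70759720e-04,
        8.72618675e+01, -4.89259554e+00]), 'qd': array([ 0.02600657, -0.00198167,  0.03800389,  0.02533254, -0.06223435,
        0.08765115]), 'joint_efforts': array([ 1.42354472e-05, -5.69408727e+01, -5.00547695e+01, -2.25500463e-05,
        1.50930835e-02,  1.88823907e-05]), 'tool_pos': array([ 147.66835395, -581.02327238,  252.25125308]), 'tcp_rot': array([-1.79894885e+02, -9.56995973e-03,  1.42528372e+01]), 'ft_force': array([-0.64073889, -0.10510882,  0.68263609]), 'wrist_torque': array([ 0.04070227,  0.00614718, -0.01654088]), 'grip_force': 0.0, 'finger_gap': 85.59027769321578}
scene {'mtx': array([[502.35257414,   0.        , 329.2048989 ],
       [  0.        , 502.35257414, 229.114155  ],
       [  0.        ,   0.        ,   1.        ]]), 'eye': array([-672.34101546,  808.73782534,  961.4939374 ]), 'attitude': array([  59.98936779,   -1.18047905, -119.01933824])}
top {'mtx': array([[486.5783341 ,   0.        , 316.79431217],
       [  0.        , 486.5783341 , 239.1551332 ],
       [  0.        ,   0.        ,   1.        ]]), 'eye': array([ 380.89047753,  104.1728494 , 1399.87606565]), 'attitude': array([  7.30112441,   1.18468789, -91.56474583])}
```

View pics/scene0.png

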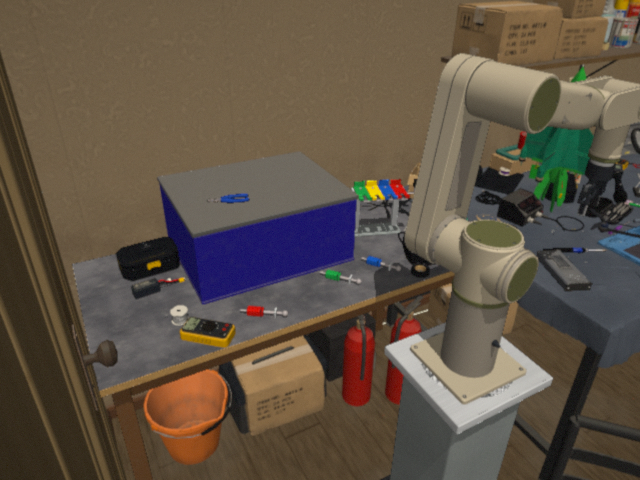

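View pics/top0.png

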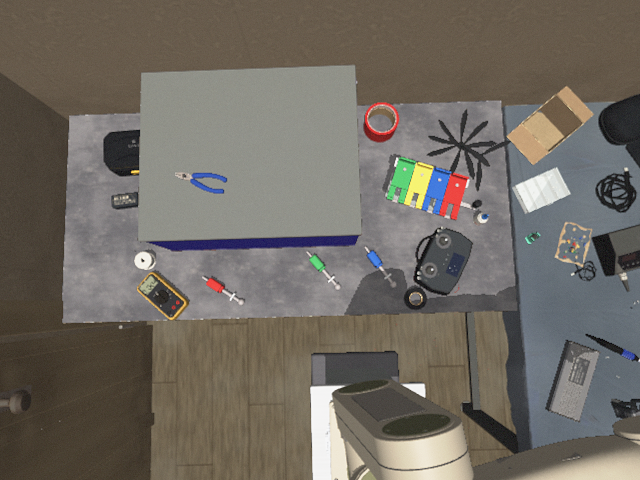

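The scene shows red (265,312), green (340,275) and blue (380,263) drivers, all lying with their balls to the right. The rack is at top (430,188), with fork order from the left green, yellow, blue, red. Next I enlarge the details.

```bash
cat > h.py <<'E'
import numpy as np, cv2
from scipy.spatial.transform import Rotation as R
from bench import r, vision
def ray(s,u,v):
    K=s["mtx"]; d=np.array([(u-K[0,2])/K[0,0],-(v-K[1,2])/K[1,1],-1.])
    return R.from_euler("xyz",s["attitude"],degrees=True).apply(d)
def at(s,u,v,z):
    d=ray(s,u,v); e=np.array(s["eye"]); return e+d*(z-e[2])/d[2]
def px(s,p):
    c=R.from_euler("xyz",s["attitude"],degrees=True).inv().apply(np.array(p)-s["eye"])
    K=s["mtx"]; return K[0,0]*c[0]/-c[2]+K[0,2], K[1,1]*-c[1]/-c[2]+K[1,2]
def snap(n): return vision.snapshot(n)
def crop(im,x,y,w,h,f): return cv2.resize(im[y:y+h,x:x+w],None,fx=f,fy=f,interpolation=cv2.INTER_CUBIC)
E
python3 - <<'E'
from h import *
t=cv2.imread("pics/top0.png"); s=cv2.imread("pics/scene0.png")
a=np.hstack([crop(t,375,140,130,95,4)[:, :520],crop(s,110,235,70,95,4)])
b=np.hstack([crop(t,195,240,70,55,4),crop(t,300,240,130,55,4)])
c=np.zeros((220,800,3),np.uint8); c[:,:b.shape[1]]=b[:,:800]
cv2.imwrite("pics/c1.png",np.vstack([a,c]))
E
```

```text
(no output)
```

View pics/c1.png

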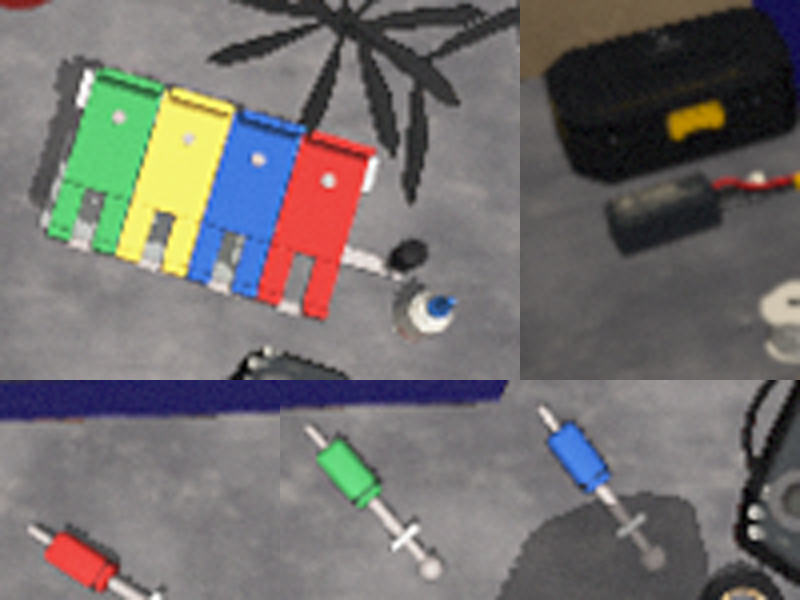

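Run:
```python
from h import *
s=snap("top"); t=s["img"]
np.set_printoptions(precision=1,suppress=True)
C=lambda x,y:(x/4+375,y/4+140)
fl=at(s,*C(45,235),186);fr=at(s,*C(325,318),186);bl=at(s,*C(100,70),200);br=at(s,*C(376,155),200)
print("front",fl,fr,np.linalg.norm(fl-fr),"back",bl,br,np.linalg.norm(bl-br))
v=fl-fr; print("row yaw of +y (left)",np.degrees(np.arctan2(v[1],v[0]))-90, "depth dir",np.degrees(np.arctan2(*(bl+br-fl-fr)[1::-1])))
print("knob",at(s,*C(410,250),225),"glue",at(s,*C(440,303),92))
for n,b,tp in(("green",(337.5,286.7),(307.5,252.5)),("blue",(393.2,284.2),(365.7,247.5)),("red",(240,301.5),(202.5,276.7))):
    B=at(s,*b,12);T=at(s,*tp,12);d=B-T;print(n,B,T,np.linalg.norm(d),np.degrees(np.arctan2(d[1],d[0])))
print("tape",at(s,416,298,18),"mm",at(s,162,296,46))
cv2.imwrite("pics/x.png",crop(t,195,265,60,50,8))
```

```text
front [635.  -53.8 186. ] [ 576.4 -226.8  186. ] 182.6435466882092 back [737.3 -91.5 200. ] [ 676.6 -261.4  200. ] 180.34592434340996
row yaw of +y (left) -18.73542477107938 depth dir -19.637130068784792
knob [ 610.5 -270.4  225. ] glue [ 599.4 -330.4   92. ]
green [421.7  73.   12. ] [521.7 155.7  12. ] 129.7817778742097 -140.39469712680722
blue [424.4 -84.9  12. ] [531.2 -11.4  12. ] 129.69791360489722 -145.453563897894
red [387.6 350.8  12. ] [461. 458.  12.] 129.85324107314736 -124.39558936229048
tape [ 383.8 -146.1   18. ] mm [408.6 562.4  46. ]
```

Emit:
step_arm(targets=[[[0,0,40,0,0,0],[30,20,77,0,0,0.1],[231,155,77,0,0,0.49],[231,155,77,0,0,0.49],[231,155,77,0,0,0.49],[231,155,77,0,0,0.49],[231,155,77,0,0,0.49],[462,311,77,0,0,0.986],[462,311,77,0,0,0.986],[462,311,77,0,0,0.986],[462,311,77,0,0,0.986],[462,311,77,0,0,0.986]]], fingers=0, newtons=60)

```text
time: 1.15
tool_pos: [518.9, -331.2, 329.7]
tcp_rot: [-180.0, -0.0, 71.2]
ft_force: [0.7, -0.6, 0.2]
finger_gap: 42.8
grip_force: 0.0
```

Emit:
step_arm(targets=[[[91,61,0,0,0,0],[91,61,0,0,0,0],[91,61,0,0,0,0],[91,61,0,0,0,0],[91,61,0,0,0,0]]])

```text
time: 1.57
tool_pos: [609.4, -270.3, 328.7]
tcp_rot: [-179.9, -0.0, 70.9]
ft_force: [-0.2, -0.2, -0.5]
finger_gap: 42.2
grip_force: 0.0
```

Run:
```python
from h import *
q=r.sense();print(q["tool_pos"],q["tcp_rot"],q["joint_pos"])
s=snap("wrist"); print(s["eye"],s["attitude"],s["mtx"][0,0]); cv2.imwrite("pics/w1.png",s["img"])
import pickle;pickle.dump(s,open("w1.pkl","wb"))
```

```text
[ 609.43477291 -270.28494435  328.71435007] [-1.79904471e+02 -1.12049978e-02  7.09136740e+01] [-2.83196864e+01  1.70905772e+01  6.64948093e+01 -4.29613571e-03
  9.65107028e+01 -9.23385335e+00]
[ 632.98188909 -204.96877865  450.53114566] [-15.94302507   0.04760601 -19.14483095] 432.2282309152889
```

View pics/w1.png

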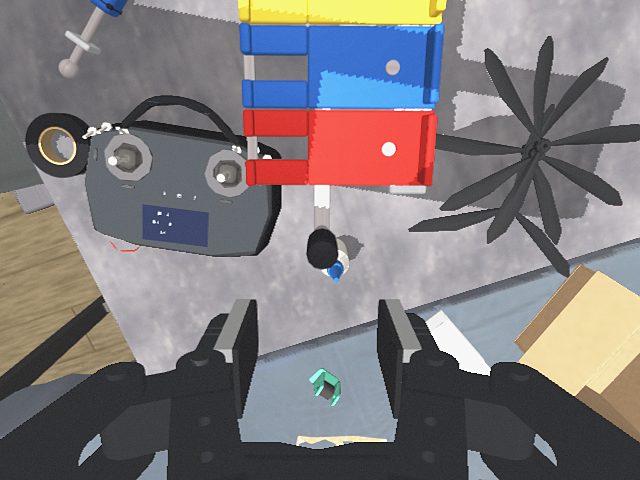

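The wrist view shows the knob top centre at (322,243). The red fork mouth is at (247,148) with notch back (308,148), and the blue mouth is at (244,66). The plant stands clear to the right.

Run:
```python
from h import *
import pickle;s=pickle.load(open("w1.pkl","rb"))
np.set_printoptions(precision=1,suppress=True)
print("knob",at(s,322,243,225))
rm=at(s,247,148,186);rb=at(s,308,147.5,180);bm=at(s,244,66,186);bb=at(s,308,66,180)
tr=at(s,436,149,200);ctrl=at(s,280,200,60)
print(rm,rb,bm,bb,tr,ctrl)
for a,b in((rm,rb),(bm,bb),(rm,tr),(rm,bm)): d=b-a;print(np.linalg.norm(d[:2]),np.degrees(np.arctan2(d[1],d[0])))
yaw=np.radians(-19.2);X=np.array([np.cos(yaw),np.sin(yaw)])
print("red o",rm[:2]+32*X,rb[:2]-6*X,"blue o",bm[:2]+32*X,bb[:2]-6*X)
```

```text
knob [ 614.2 -266.4  225. ]
[ 587.8 -206.4  186. ] [ 622.1 -218.4  180. ] [ 603.1 -163.3  186. ] [ 637.6 -174.6  180. ] [ 691.3 -242.   200. ] [ 577.5 -260.2   60. ]
36.40101457760562 -19.247640605518416
36.34871656735827 -18.093960657951637
109.4432392485641 -18.984645594666627
45.71004056420888 70.4417794092191
red o [ 618.  -216.9] [ 616.5 -216.4] blue o [ 633.3 -173.8] [ 631.9 -172.6]
```

Emit:
step_arm(targets=[[[4,3,-30,0,0,0],[4,3,-60,0,0,0],[4,3,-85,0,0,0],[4,3,-106,0,0,0],[4,3,-106,0,0,0]]])

```text
time: 2.03
tool_pos: [608.8, -268.8, 217.6]
tcp_rot: [-179.5, -0.1, 70.6]
ft_force: [-0.5, 0.5, -1.8]
finger_gap: 42.9
grip_force: 0.0
```

Emit:
step_arm(targets=[[[0,0,0,0,0,0],[0,0,0,0,0,0],[0,0,0,0,0,0],[0,0,0,0,0,0],[0,0,0,0,0,0],[0,0,0,0,0,0]]], fingers=1, newtons=30)

```text
time: 2.53
tool_pos: [612.6, -269.4, 226.2]
tcp_rot: [179.9, 0.1, 70.7]
ft_force: [-6.6, -0.1, 3.5]
finger_gap: 16.7
grip_force: 30.2
```

Emit:
step_arm(targets=[[[-1.5,-4,0,0,0,0],[-3,-8,0,0,0,0],[-4.5,-12,0,0,0,0],[-6,-16,0,0,0,0],[-7.5,-20,0,0,0,0],[-8,-23,0,0,0,0],[-8,-23,0,0,0,0],[-8,-23,0,0,0,0]]])

```text
time: 3.2
tool_pos: [605.9, -288.7, 226.1]
tcp_rot: [179.9, -0.3, 70.9]
ft_force: [-2.8, 15.5, 7.7]
finger_gap: 16.3
grip_force: 30.7
```

Run:
```python
from h import *
q=r.sense();print(q["time"],q["tool_pos"],q["ft_force"],q["finger_gap"])
```

```text
3.2 [ 605.86892983 -288.71337152  226.11382984] [-2.84250919 15.51108822  7.69975737] 16.346666021359745
```

Emit:
step_arm(targets=[[[2,2,0,0,0,0],[2,2,0,0,0,0],[2,2,0,0,0,0],[2,2,0,0,0,0],[2,2,30,0,0,0],[2,2,70,0,0,0],[-15,20,74,0,0,-0.1],[-40,50,74,0,0,-0.2],[-70,85,74,0,0,-0.3],[-100,120,74,0,0,-0.4],[-128,150,74,0,0,-0.5],[-155,180,74,0,0,-0.6]]], fingers=0)

```text
time: 4.2
tool_pos: [452.8, -116.2, 297.7]
tcp_rot: [180.0, -0.0, 36.0]
ft_force: [0.2, 0.6, 1.7]
finger_gap: 42.9
grip_force: 0.0
```

Emit:
step_arm(targets=[[[-27,26,-50,0,0,-0.035],[-27,26,-100,0,0,-0.035],[-27,26,-100,0,0,-0.035],[-27,26,-100,0,0,-0.035]]])

```text
time: 4.53
tool_pos: [423.2, -89.3, 192.0]
tcp_rot: [-179.6, 0.3, 34.4]
ft_force: [-0.7, -0.1, -0.9]
finger_gap: 42.6
grip_force: 0.0
```

```bash
cat >> h.py <<'E'
import pickle
def look(n,f):
    s=snap(n); cv2.imwrite(f"pics/{f}.png",s["img"]); pickle.dump(s,open(f+".pkl","wb")); return s
def load(f): return pickle.load(open(f+".pkl","rb"))
E
python3 - <<'E'
from h import *
q=r.sense();print(q["time"],q["tool_pos"],q["tcp_rot"])
a=look("wrist","w2"); t=look("top","t2")
cv2.imwrite("pics/v2.png",np.vstack([crop(a["img"],0,0,640,330,1.2)[:, :760],crop(t["img"],195,150,310,160,2.45)[:200*2-192+0, :760]]) if 0 else np.hstack([cv2.resize(a["img"],(400,300)),cv2.resize(t["img"],(400,300))]))
cv2.imwrite("pics/v2.png",np.vstack([cv2.resize(a["img"],(480,360)),crop(t["img"],185,150,320,160,1.5)]))
E
```

```text
4.5333 [423.20179778 -89.29506589 192.03696288] [-179.59628821    0.30586728   34.39327641]
```

View pics/v2.png

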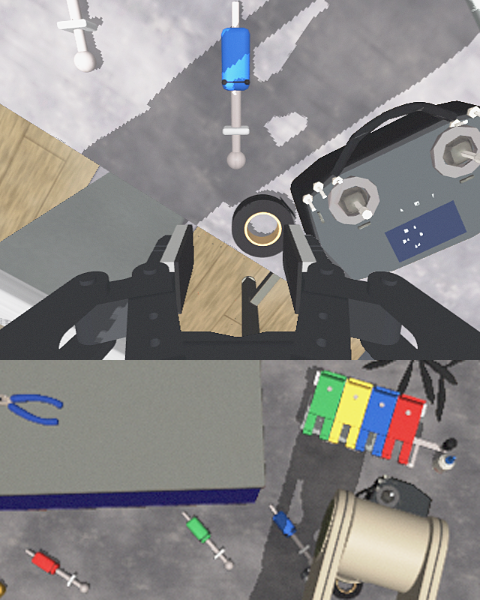

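The wrist view puts the blue ball at (315,213), collar at (315,173) and driver upright in the picture. The green ball is at (112,80). The top view has red and green unmoved and the keeper arm shifted right.

Run:
```python
from h import *
s=load("w2");b=at(s,314.7,213.3,12);t=at(s,314.7,120,12);d=b-t
print(b,t,np.degrees(np.arctan2(d[1],d[0])),"green",at(s,112,80,12))
print(s["eye"],s["attitude"])
```

```text
[426.19012749 -84.6167462   12.        ] [479.0022899  -48.66953275  12.        ] -145.758382993303 green [424.81914256  75.4152024   12.        ]
[482.42596484 -50.84439817 313.47646914] [-16.23803974   0.38996427 -55.66581381]
```

Emit:
step_arm(targets=[[[2,3,-40,0,0,0],[2,3,-80,0,0,0],[2,3,-110,0,0,0],[2,3,-140,0,0,0],[2,3,-140,0,0,0],[2,3,-140,0,0,0],[2,3,-140,0,0,0]]])

```text
time: 5.22
tool_pos: [431.7, -89.0, 61.1]
tcp_rot: [179.8, -0.1, 34.3]
ft_force: [-0.5, -1.0, 1.2]
finger_gap: 42.6
grip_force: 0.0
```

Emit:
step_arm(targets=[[[0,0,0,0,0,0],[0,0,0,0,0,0],[0,0,0,0,0,0]]])

```text
time: 5.47
tool_pos: [430.7, -88.4, 59.8]
tcp_rot: [179.8, -0.1, 34.4]
ft_force: [0.1, 0.3, 0.1]
finger_gap: 42.9
grip_force: 0.0
```

Run:
```python
from h import *
for i in range(3):
    s=snap("wrist");q=r.sense();print(q["tool_pos"])
cv2.imwrite("pics/w3.png",s["img"]);pickle.dump(s,open("w3.pkl","wb"))
```

```text
[430.25100906 -88.25429277  59.34258509]
[429.88844142 -88.1291342   58.91271037]
[429.61208369 -88.03509265  58.58374513]
```

View pics/w3.png

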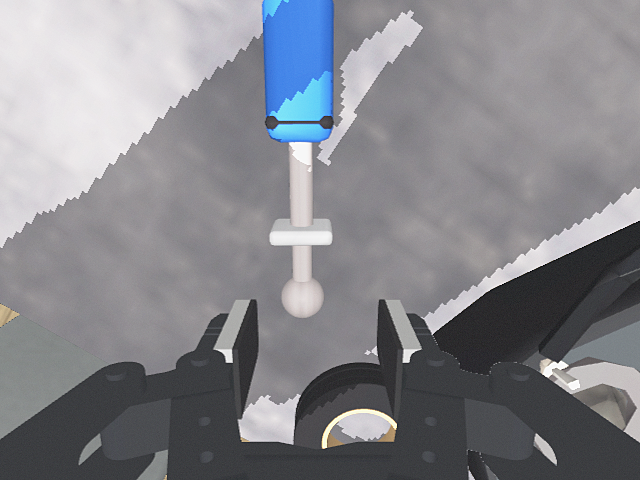

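The ball is at (302,296) in the picture. The fingers straddle it and are centred at column 318.

Run:
```python
from h import *
s=load("w3");q=r.sense()
b=at(s,302,296,12);print(b,q["tool_pos"],b-q["tool_pos"])
```

```text
[425.84370706 -84.25044037  12.        ] [429.61208369 -88.03509265  58.58374513] [ -3.76837662   3.78465228 -46.58374513]
```

Emit:
step_arm(targets=[[[-3,3.5,-15,0,0,0],[-3,3.5,-30,0,0,0],[-3,3.5,-33,0,0,0],[-3,3.5,-33,0,0,0],[-3,3.5,-33,0,0,0],[-3,3.5,-33,0,0,0]]])

```text
time: 6.12
tool_pos: [426.8, -84.7, 25.8]
tcp_rot: [179.9, -0.0, 34.4]
ft_force: [-0.1, 0.3, 0.5]
finger_gap: 42.8
grip_force: 0.0
```

Emit:
step_arm(targets=[[[0,0,0,0,0,0],[0,0,0,0,0,0],[0,0,0,0,0,0],[0,0,0,0,0,0],[0,0,0,0,0,0],[0,0,0,0,0,0],[0,0,0,0,0,0]]], fingers=1, newtons=60)

```text
time: 6.7
tool_pos: [426.7, -84.7, 25.4]
tcp_rot: [179.9, -0.0, 34.4]
ft_force: [-0.8, -0.7, 6.1]
finger_gap: 14.5
grip_force: 58.5
```

Emit:
step_arm(targets=[[[0,0,10,0,0,0],[0,0,30,0,0,0],[0,0,60,0,0,0],[0,0,90,0,0,0],[0,0,130,0,0,0],[0,0,160,0,0,0],[0,0,190,0,0,0],[0,0,190,0,0,0],[0,0,190,0,0,0]]])

```text
time: 7.45
tool_pos: [427.2, -84.7, 217.3]
tcp_rot: [179.8, -0.1, 34.4]
ft_force: [-0.2, -0.4, -3.0]
finger_gap: 13.9
grip_force: 58.7
```

Run:
```python
from h import *
s=look("wrist","w4");q=r.sense();print(q["tool_pos"],q["finger_gap"],q["grip_force"],q["ft_force"],q["wrist_torque"])
```

```text
[426.08867157 -84.35478789 215.14326073] 13.866481410290092 58.67348670959473 [-0.66745571  0.12133877 -3.71043128] [-0.07662188  0.15017969  0.02179116]
```

View pics/w4.png

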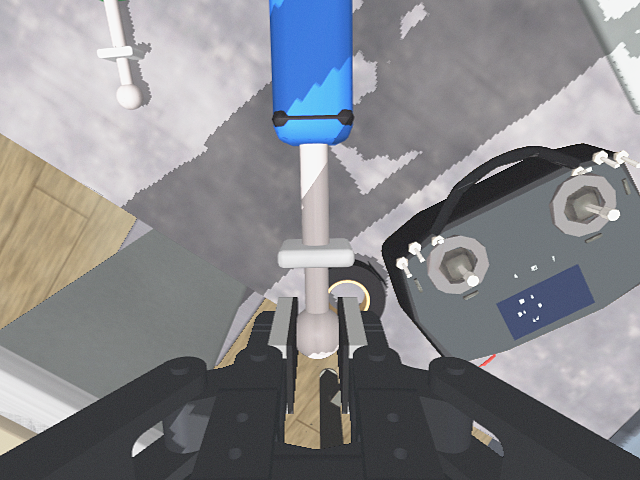

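The blue driver is held by its ball, still level. Next I slacken the grip.

Emit:
step_arm(targets=[[[0,0,0,0,0,0],[0,0,0,0,0,0],[0,0,0,0,0,0],[0,0,0,0,0,0],[0,0,0,0,0,0],[0,0,0,0,0,0],[0,0,0,0,0,0],[0,0,0,0,0,0],[0,0,0,0,0,0],[0,0,0,0,0,0]]], newtons=25)

```text
time: 8.33
tool_pos: [426.2, -84.4, 214.9]
tcp_rot: [180.0, -0.0, 34.4]
ft_force: [0.1, -0.5, -2.3]
finger_gap: 14.1
grip_force: 58.7
```

Emit:
step_arm(targets=[[[0,0,0,0,0,0],[0,0,0,0,0,0],[0,0,0,0,0,0],[0,0,0,0,0,0],[0,0,0,0,0,0],[0,0,0,0,0,0],[0,0,0,0,0,0],[0,0,0,0,0,0],[0,0,0,0,0,0],[0,0,0,0,0,0]]], newtons=10)

```text
time: 9.17
tool_pos: [426.2, -84.4, 214.9]
tcp_rot: [180.0, -0.0, 34.4]
ft_force: [-0.3, -0.6, -2.1]
finger_gap: 13.9
grip_force: 58.7
```

Emit:
step_arm(targets=[[[0,0,0,0,0,0],[0,0,0,0,0,0],[0,0,0,0,0,0],[0,0,0,0,0,0]]], newtons=60)

```text
time: 9.5
tool_pos: [426.2, -84.4, 214.9]
tcp_rot: [-180.0, 0.0, 34.4]
ft_force: [0.2, -0.4, -1.7]
finger_gap: 14.2
grip_force: 64.1
```

Run:
```python
from h import *
s=look("wrist","w5");t=look("scene","s5");q=r.sense();print(q["tool_pos"],q["finger_gap"],q["grip_force"],q["ft_force"],q["wrist_torque"])
u,v=map(int,px(t,q["tool_pos"]));print(u,v)
cv2.imwrite("pics/v5.png",np.hstack([cv2.resize(s["img"],(440,330)),crop(t["img"],max(u-60,0),v-40,120,110,3)]))
```

```text
[426.1822769  -84.40968278 214.87765248] 14.016642780745588 58.50963771343231 [-0.50117888  0.72273899 -1.08372569] [-0.05635597  0.12082089 -0.03140625]
403 214
```

View pics/v5.png

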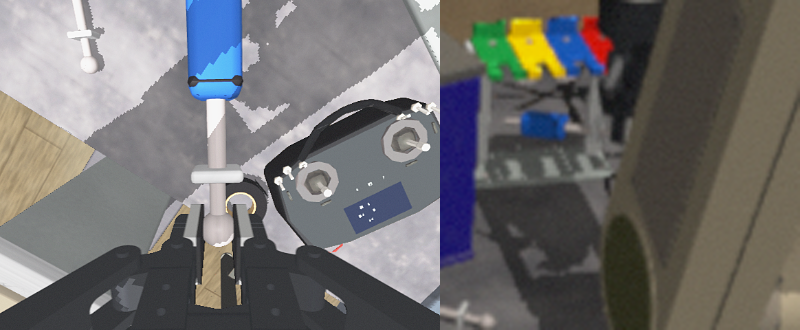

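The driver is still level because the grip force did not change. I resend with fingers given.

Emit:
step_arm(targets=[[[0,0,0,0,0,0],[0,0,0,0,0,0],[0,0,0,0,0,0],[0,0,0,0,0,0],[0,0,0,0,0,0],[0,0,0,0,0,0],[0,0,0,0,0,0],[0,0,0,0,0,0]]], fingers=1, newtons=25)

```text
time: 10.27
tool_pos: [426.2, -84.4, 214.9]
tcp_rot: [-180.0, 0.0, 34.4]
ft_force: [-0.7, -0.3, -2.3]
finger_gap: 14.3
grip_force: 58.5
```

Emit:
step_arm(targets=[[[0,0,0,0,0,0],[0,0,0,0,0,0],[0,0,0,0,0,0],[0,0,0,0,0,0]]], fingers=0.95, newtons=25)

```text
time: 10.6
tool_pos: [426.2, -84.4, 214.9]
tcp_rot: [180.0, -0.0, 34.4]
ft_force: [0.2, -0.1, -2.9]
finger_gap: 14.2
grip_force: 58.5
```

Emit:
step_arm(targets=[[[0,0,0,0,0,0],[0,0,0,0,0,0],[0,0,0,0,0,0],[0,0,0,0,0,0]]], fingers=0.65, newtons=25)

```text
time: 10.93
tool_pos: [426.1, -84.4, 214.9]
tcp_rot: [-180.0, 0.0, 34.4]
ft_force: [-0.1, -0.1, -1.9]
finger_gap: 14.8
grip_force: 35.6
```

Emit:
step_arm(targets=[[[0,0,0,0,0,0],[0,0,0,0,0,0],[0,0,0,0,0,0],[0,0,0,0,0,0],[0,0,0,0,0,0],[0,0,0,0,0,0]]], fingers=0.64, newtons=25)

```text
time: 11.43
tool_pos: [426.2, -84.4, 214.9]
tcp_rot: [180.0, -0.0, 34.4]
ft_force: [0.5, -0.4, -1.6]
finger_gap: 15.3
grip_force: 28.1
```

Emit:
step_arm(targets=[[[0,0,0,0,0,0],[0,0,0,0,0,0],[0,0,0,0,0,0],[0,0,0,0,0,0],[0,0,0,0,0,0],[0,0,0,0,0,0],[0,0,0,0,0,0],[0,0,0,0,0,0]]], fingers=0.63)

```text
time: 12.1
tool_pos: [426.2, -84.4, 214.9]
tcp_rot: [180.0, 0.0, 34.4]
ft_force: [0.3, 0.4, -2.2]
finger_gap: 16.0
grip_force: 21.3
```

Emit:
step_arm(targets=[[[0,0,0,0,0,0],[0,0,0,0,0,0],[0,0,0,0,0,0],[0,0,0,0,0,0],[0,0,0,0,0,0],[0,0,0,0,0,0],[0,0,0,0,0,0],[0,0,0,0,0,0]]], fingers=0.622)

```text
time: 12.77
tool_pos: [426.2, -84.4, 214.9]
tcp_rot: [-180.0, 0.0, 34.4]
ft_force: [-0.3, -0.3, -1.4]
finger_gap: 16.0
grip_force: 16.2
```

Run:
```python
from h import *
s=look("wrist","w6");q=r.sense();print(q["tool_pos"],q["finger_gap"],q["grip_force"],q["ft_force"],q["wrist_torque"])
cv2.imwrite("pics/v6.png",cv2.resize(s["img"],(480,360)))
```

```text
[426.17423009 -84.39062272 214.88360212] 16.52352927183804 16.247082352638245 [ 0.0651602  -0.38522803 -1.66177925] [-0.02371882  0.04249996  0.00307852]
```

View pics/v6.png

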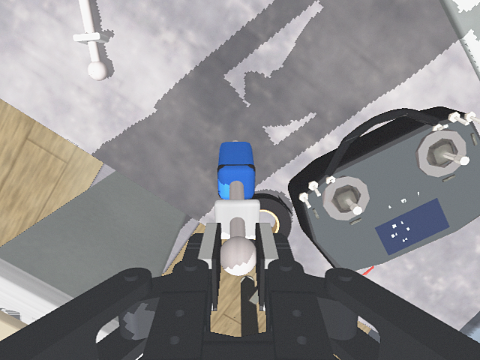

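The driver has swung down to about 18° from plumb at 16 N. I go a bit lighter, then grip firmly.

Emit:
step_arm(targets=[[[0,0,0,0,0,0],[0,0,0,0,0,0],[0,0,0,0,0,0],[0,0,0,0,0,0],[0,0,0,0,0,0],[0,0,0,0,0,0],[0,0,0,0,0,0],[0,0,0,0,0,0]]], fingers=0.613)

```text
time: 13.48
tool_pos: [426.2, -84.4, 214.9]
tcp_rot: [-180.0, 0.0, 34.4]
ft_force: [-0.5, -0.3, -2.2]
finger_gap: 16.6
grip_force: 11.1
```

Run:
```python
from h import *
q=r.sense();print(q["finger_gap"],q["grip_force"],q["ft_force"],q["wrist_torque"])
s=look("wrist","w7")
```

```text
16.622802236335314 11.129161566495895 [-0.46377453 -0.29663929 -2.18259883] [-0.03217319 -0.01273995 -0.00069596]
```

Emit:
step_arm(targets=[[[0,0,0,0,0,0],[0,0,0,0,0,0],[0,0,0,0,0,0],[0,0,0,0,0,0],[0,0,0,0,0,0]]], fingers=1, newtons=60)

```text
time: 13.95
tool_pos: [426.2, -84.4, 214.9]
tcp_rot: [180.0, -0.0, 34.4]
ft_force: [-0.6, 0.2, -3.2]
finger_gap: 13.9
grip_force: 58.5
```

Run:
```python
from h import *
s=look("wrist","w8");q=r.sense();print(q["tool_pos"],q["finger_gap"],q["grip_force"],q["ft_force"],q["wrist_torque"])
cv2.imwrite("pics/v8.png",crop(s["img"],200,150,240,220,3))
p=q["tool_pos"]
# expected pixels for a plumb driver
b=p+[0,0,-10]
for L in(0,25,31,63,113,133): print(L,px(s,b-[0,0,L]))
```

```text
[426.15554935 -84.40296999 214.87083268] 13.878396884041498 58.52976858615875 [ 0.22129611 -0.34315822 -1.35618767] [-0.02849345  0.00760886 -0.00800887]
0 (np.float64(314.7403275228483), np.float64(335.49291663671636))
25 (np.float64(315.0759670934006), np.float64(305.02371133927255))
31 (np.float64(315.14285986958197), np.float64(298.95121599245675))
63 (np.float64(315.43650665630264), np.float64(272.2940962291184))
113 (np.float64(315.7532462386851), np.float64(243.5406231342821))
133 (np.float64(315.8488017732832), np.float64(234.86613580793576))
```

View pics/v8.png

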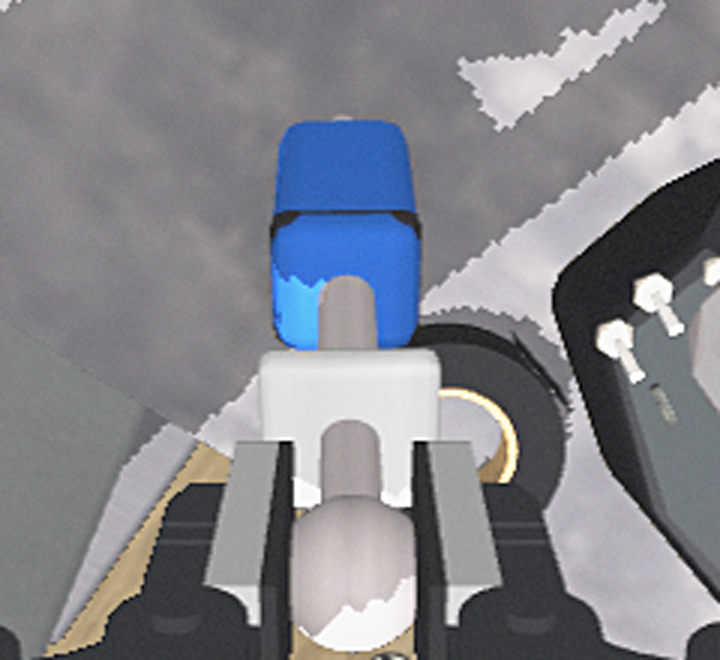

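```bash
cat >> h.py <<'E'
from scipy.optimize import least_squares
def tilt(s,p,yaw,obs):
    """obs {L: (u,v)}; returns ball xyz offset from TCP and tilt in the plane of yaw (deg)"""
    y=np.radians(yaw); D=np.array([np.cos(y),np.sin(y),0])
    def f(x):
        b=p+x[:3]; a=D*np.sin(x[3])-np.array([0,0,np.cos(x[3])])
        return np.concatenate([np.subtract(px(s,b+a*L),o) for L,o in obs.items()])
    q=least_squares(f,[0,0,-10,0.1]); return q.x[:3],np.degrees(q.x[3]),q.fun
E
python3 - <<'E'
from h import *
s=load("w8");p=r.sense()["tool_pos"]
C=lambda x,y:(x/3+200,y/3+150)
print(tilt(s,p,34.4,{0:C(353,573),25:C(350,440),63:C(348,290)}))
E
```

```text
(array([ -4.53210821,  -3.95111204, -17.14857113]), np.float64(15.990986182125257), array([-0.81022202, -0.00864164,  0.1926802 ,  0.01843144,  0.86262391,
       -0.01018194]))
```

Run:
```python
from h import *
s4=load("w4");s8=load("w8");p8=np.array([426.16,-84.4,214.87]);p4=np.array([426.09,-84.35,215.14])
C=lambda x,y:(x/3+200,y/3+150)
o8={0:C(353,573),25:C(350,440),63:C(348,290)}; o4={0:(318,333),25:(316,268),63:(313.5,143)}
y=np.radians(34.4);D=np.array([np.cos(y),np.sin(y),0])
def f(x):
    o=[]
    for s,p,ob,t in((s8,p8,o8,x[3]),(s4,p4,o4,x[4])):
        a=D*np.sin(t)-np.array([0,0,np.cos(t)])
        for L,v in ob.items(): o+=list(np.subtract(px(s,p+x[:3]+a*L),v))
    return np.array(o+[0.3*(x[0]),0.3*x[1]])
q=least_squares(f,[0,0,-12,.2,1.5]);print(q.x[:3],np.degrees(q.x[3:]),q.fun.round(1))
```

```text
[ 2.0635355   0.08303449 -4.90946584] [11.39827838 95.18014148] [ 0.3 -2.9  1.2 -1.9  1.7  0.9 -2.8  4.  -1.  -0.1  1.   0.1  0.6  0. ]
```

Tilt is about 11–16°, tip forward. I'll set the finger line along the fork row so the residual tilt lies in the insertion direction. First a lift and carry to a point in front of the blue fork.

Emit:
step_arm(targets=[[[0,0,25,0,0,0],[0,0,50,0,0,-0.08],[10,-5,70,0,0,-0.18],[30,-15,75,0,0,-0.28],[50,-25,75,0,0,-0.38],[70,-35,75,0,0,-0.48],[90,-43,75,0,0,-0.58],[110,-51,75,0,0,-0.68],[125,-59,75,0,0,-0.78],[137,-65,75,0,0,-0.88],[144,-67,75,0,0,-0.935],[144,-67,75,0,0,-0.935]]])

```text
time: 15.0
tool_pos: [570.9, -151.9, 289.0]
tcp_rot: [180.0, 0.1, -19.4]
ft_force: [-0.6, 0.9, -1.3]
finger_gap: 13.7
grip_force: 58.9
```

Emit:
step_arm(targets=[[[0,0,0,0.03,0.08,0],[0,0,0,0.06,0.16,0],[0,0,0,0.07,0.2,0],[0,0,0,0.07,0.2,0],[0,0,0,0.07,0.2,0],[0,0,0,0.07,0.2,0],[0,0,0,0.07,0.2,0]]])

```text
time: 15.58
tool_pos: [570.0, -151.2, 290.5]
tcp_rot: [-180.0, 12.0, -19.2]
ft_force: [0.0, -0.8, -2.9]
finger_gap: 13.4
grip_force: 58.9
```

Run:
```python
from h import *
s=look("wrist","w9");t=look("scene","s9");q=r.sense();print(q["tool_pos"],q["tcp_rot"],q["joint_pos"],q["finger_gap"],q["grip_force"])
u,v=map(int,px(t,q["tool_pos"]));print(u,v)
cv2.imwrite("pics/v9.png",np.hstack([cv2.resize(s["img"],(440,330)),crop(t["img"],max(u-60,0),v-40,120,110,3)]))
```

```text
[ 569.96361753 -151.24352364  290.6323918 ] [-179.97436383   12.03717787  -19.17453117] [-19.78320265  16.38405473  72.0358311   -0.10422884 103.61687727
  89.38017279] 13.493151781024126 58.93697261810303
395 171
```

View pics/v9.png

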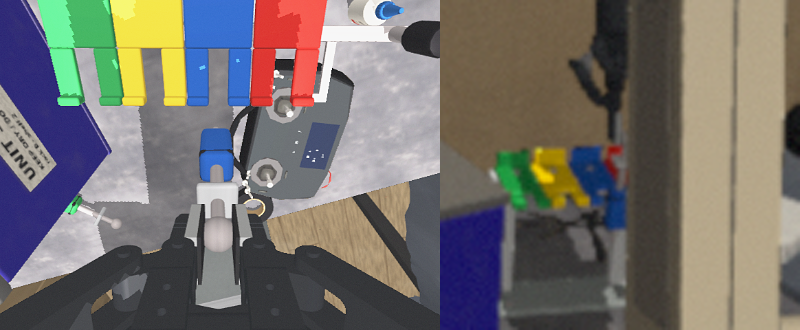

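The picture shows the driver hanging nearly plumb in front of the blue fork, whose mouth is at about (217,100) of the half-size view. I measure the prongs with code.

```bash
cat >> h.py <<'E'
HUE={"blue":(105,125),"red":(170,6),"green":(50,80),"yellow":(20,35)}
def mask(im,c):
    h=cv2.cvtColor(im,cv2.COLOR_BGR2HSV);lo,hi=HUE[c]
    m=(h[...,0]>=lo)&(h[...,0]<=hi) if lo<hi else (h[...,0]>=lo)|(h[...,0]<=hi)
    return m&(h[...,1]>130)&(h[...,2]>60)
def runs(m,v,mn=4):
    d=np.diff(np.concatenate([[0],m[v].astype(int),[0]]));a=np.where(d==1)[0];b=np.where(d==-1)[0]
    return [(int(i),int(j)) for i,j in zip(a,b) if j-i>=mn]
E
python3 - <<'E'
from h import *
s=load("w9")
for c in HUE:
    m=mask(s["img"],c); print(c,{v:runs(m,v) for v in (85,100,110,120,130,140,148,154)})
g=cv2.cvtColor(s["img"],cv2.COLOR_BGR2GRAY)
print("gripper row 345", s["img"][340,230:410:6].tolist())
E
```

```text
blue {85: [(0, 74), (270, 303), (333, 365)], 100: [(0, 77), (271, 291), (295, 303), (333, 364)], 110: [(0, 80), (271, 303), (332, 364)], 120: [(0, 82), (272, 303), (332, 363)], 130: [(6, 85), (272, 304), (332, 363)], 140: [(13, 87), (273, 304), (332, 362)], 148: [(19, 83), (272, 303), (332, 363)], 154: [(23, 87)]}
red {85: [(367, 401), (429, 463)], 100: [(366, 399), (426, 461)], 110: [(366, 398), (426, 459)], 120: [(365, 398), (425, 458)], 130: [(365, 397), (424, 456)], 140: [(364, 396), (422, 454)], 148: [(365, 397), (422, 457)], 154: [(368, 387), (427, 454)]}
green {85: [(76, 110), (138, 172)], 100: [(80, 113), (141, 174)], 110: [(81, 116), (143, 176)], 120: [(83, 118), (145, 177)], 130: [(86, 120), (147, 178)], 140: [(89, 122), (148, 180)], 148: [(84, 122), (145, 177)], 154: []}
yellow {85: [(172, 207), (235, 269)], 100: [(175, 209), (237, 270)], 110: [(176, 210), (237, 270)], 120: [(178, 211), (238, 270)], 130: [(179, 212), (239, 271)], 140: [(180, 213), (240, 271)], 148: [(178, 213), (238, 271)], 154: []}
gripper row 345 [[124, 123, 124], [125, 122, 122], [124, 118, 122], [99, 94, 96], [62, 61, 57], [54, 51, 51], [60, 56, 54], [153, 154, 155], [150, 151, 150], [152, 153, 155], [48, 50, 52], [84, 84, 87], [177, 177, 187], [190, 190, 202], [193, 191, 204], [197, 198, 208], [192, 192, 202], [180, 181, 190], [128, 125, 133], [44, 44, 43], [154, 155, 156], [152, 153, 153], [151, 153, 151], [51, 52, 51], [58, 54, 51], [59, 55, 55], [69, 68, 67], [74, 78, 91], [117, 153, 175], [112, 144, 163]]
```

Run:
```python
from h import *
s=load("w9");p=np.array([569.96,-151.24,290.63])
y=np.radians(-19.2);M=np.array([[np.cos(y),np.sin(y)],[-np.sin(y),np.cos(y)]])
Z=R.from_euler("xyz",[180,12,-19.2],degrees=True).apply([0,0,1])
b=p+Z*13
for n,c in(("green",133.5),("yellow",225.5),("blue",317.5),("red",409)):
    m=at(s,c,149,186);o=m[:2]+32*M[0]
    print(n,"origin",o.round(1),"ball rel",(M@(b[:2]-o)).round(1))
print("ball",b,px(s,b),Z, "edge yaw", np.degrees(np.arctan2(*(at(s,84,149,186)-at(s,457,149,186))[1::-1]))-90)
```

```text
green origin [663.5 -88.5] ball rel [-70.4 -90. ]
yellow origin [ 648.6 -131.1] ball rel [-70.4 -44.8]
blue origin [ 633.8 -173.8] ball rel [-70.4   0.3]
red origin [ 619.  -216.2] ball rel [-70.4  45.2]
ball [ 567.40749046 -150.35112213  277.91408119] (np.float64(316.38104939891144), np.float64(332.4219543331902)) [-0.19634689  0.06837522 -0.9781476 ] edge yaw -19.20085324326169
```

Emit:
step_arm(targets=[[[0,0,-25,0,0,0],[0,0,-50,0,0,0],[0,0,-53,0,0,0],[0,0,-53,0,0,0],[0,0,-53,0,0,0],[10,-3.5,-53,0,0,0],[20,-7,-53,0,0,0],[30,-10.5,-53,0,0,0],[30,-10.5,-53,0,0,0],[30,-10.5,-53,0,0,0]]])

```text
time: 16.52
tool_pos: [600.9, -162.2, 238.7]
tcp_rot: [-180.0, 12.0, -19.2]
ft_force: [-0.6, 0.0, -1.4]
finger_gap: 13.8
grip_force: 58.9
```

Emit:
step_arm(targets=[[[8,-3,0,0,0,0],[16,-6,0,0,0,0],[24,-8.5,0,0,0,0],[30,-10.5,0,0,0,0],[35,-12.2,0,0,0,0],[35,-12.2,0,0,0,0],[35,-12.2,0,0,0,0]]])

```text
time: 17.1
tool_pos: [635.1, -174.1, 237.0]
tcp_rot: [-180.0, 12.1, -19.2]
ft_force: [-1.5, -0.2, -2.4]
finger_gap: 14.0
grip_force: 58.9
```

Run:
```python
from h import *
s=look("wrist","w10");q=r.sense();print(q["tool_pos"],q["tcp_rot"],q["finger_gap"],q["grip_force"],q["ft_force"],q["wrist_torque"])
cv2.imwrite("pics/v10.png",crop(s["img"],120,60,400,300,2))
```

```text
[ 634.96521429 -174.02231454  236.98714407] [-179.98187199   12.1533525   -19.20186612] 13.534796882733925 58.91044557094574 [ 0.15466573  0.40735555 -2.65699805] [-0.10158326 -0.18553304 -0.01835677]
```

View pics/v10.png

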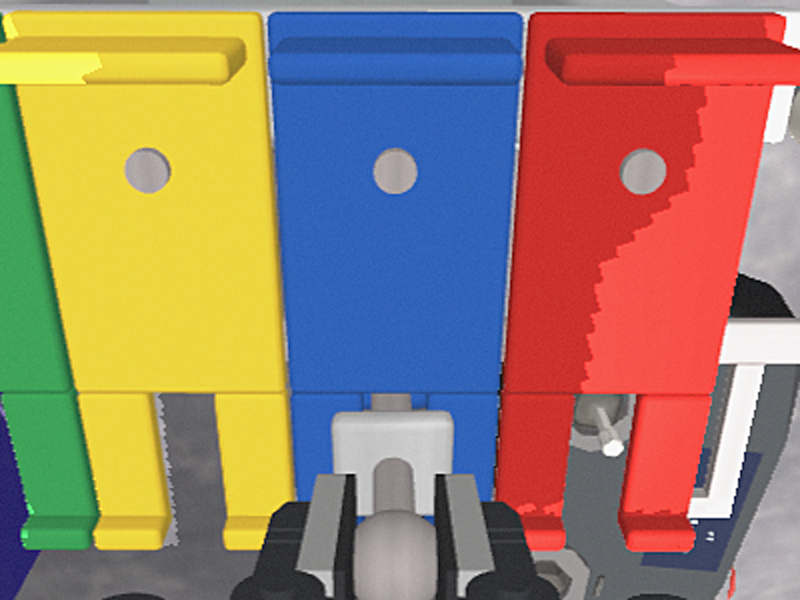

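The collar sits over the blue prongs, centred on the notch. Now I lower it.

Emit:
step_arm(targets=[[[0,0,-4,0,0,0],[0,0,-8,0,0,0],[0,0,-11,0,0,0],[0,0,-13,0,0,0],[0,0,-13,0,0,0],[0,0,-13,0,0,0]]])

```text
time: 17.65
tool_pos: [635.6, -174.0, 225.1]
tcp_rot: [-180.0, 12.0, -19.2]
ft_force: [1.2, 0.0, 5.3]
finger_gap: 13.9
grip_force: 59.6
```

Run:
```python
from h import *
for i in range(3):
    s=snap("wrist");q=r.sense();print(q["tool_pos"],q["ft_force"],q["wrist_torque"])
```

```text
[ 635.56561158 -174.04159908  225.04446344] [0.42162732 0.8156491  5.94673089] [ 0.14673831  0.03311794 -0.01924164]
[ 635.55390162 -174.024902    225.05978085] [0.24244665 1.45964806 5.8251067 ] [ 0.12745811  0.04628044 -0.06779235]
[ 635.56853494 -174.00270123  225.04000326] [0.70215702 0.50589945 6.23171816] [ 0.15779558  0.02594837 -0.0087747 ]
```

Emit:
step_arm(targets=[[[0,0,0,0,0,0],[0,0,0,0,0,0],[0,0,0,0,0,0],[0,0,0,0,0,0],[0,0,15,0,0,0],[0,0,35,0,0,0],[0,0,60,0,0,0],[-15,5,80,0,0,0],[-35,12,80,-0.03,-0.09,0],[-60,20,80,-0.07,-0.2,0],[-80,30,80,-0.07,-0.2,0]]], fingers=0.3)

```text
time: 18.72
tool_pos: [555.4, -144.7, 304.2]
tcp_rot: [180.0, -0.4, -19.2]
ft_force: [-0.6, 0.4, 1.3]
finger_gap: 30.0
grip_force: 0.0
```

Run:
```python
from h import *
s=look("wrist","w11");q=r.sense();print(q["tool_pos"],q["tcp_rot"],q["finger_gap"],q["ft_force"],q["wrist_torque"])
p=(px(s,[633,-173.4,211]));print(p)
u,v=map(int,p)
g=cv2.imread("pics/w11.png");cv2.imwrite("pics/v11.png",np.hstack([crop(g,max(u-100,0),max(v-100,0),200,220,2.5),cv2.resize(look("top","t11")["img"][140:320,190:490],(300*5//4+0,550))[:, :300*1]] if 0 else [crop(g,max(u-100,0),max(v-100,0),200,220,2.5)]))
t=look("top","t11")
for c in ("green","red","blue"):
    m=mask(t["img"],c).astype(np.uint8);n,_,st,ce=cv2.connectedComponentsWithStats(m)
    print(c,[(st[i,4],ce[i].round(1).tolist()) for i in range(1,n) if st[i,4]>40])
```

```text
[ 547.00155946 -140.48869264  300.59549311] [-179.98853082    0.20505863  -19.1685788 ] 30.010899018159243 [ 0.70634123  1.45736013 -6.46905905] [ 0.08445137 -0.00425467 -0.03678166]
(np.float64(319.8127943998589), np.float64(94.6201628228971))
green [(np.int32(608), [401.3, 178.2]), (np.int32(116), [316.7, 262.6])]
red [(np.int32(434), [379.3, 126.0]), (np.int32(151), [214.7, 284.9])]
blue [(np.int32(197), [430.0, 187.8]), (np.int32(294), [207.3, 181.4]), (np.int32(1690), [258.5, 242.6]), (np.int32(77), [628.2, 354.1])]
```

View pics/v11.png

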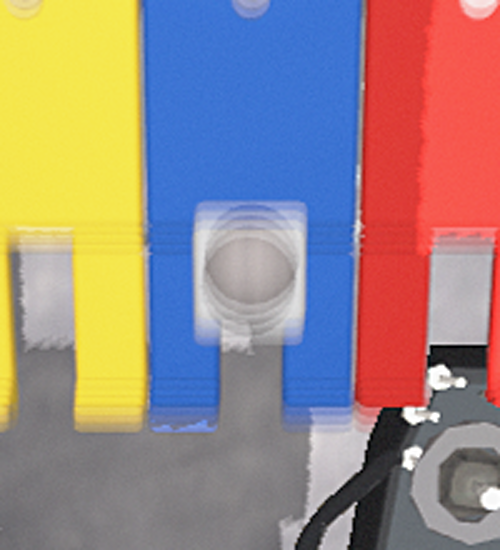

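Blue hangs in its fork. On to green.

Emit:
step_arm(targets=[[[-13,24,0,0,0,0.11],[-26,48,0,0,0,0.22],[-39,72,0,0,0,0.33],[-52,96,0,0,0,0.44],[-65,120,-10,0,0,0.55],[-78,144,-30,0,0,0.66],[-91,168,-60,0,0,0.77],[-104,190,-90,0,0,0.88],[-117,208,-100,0,0,0.97],[-120,213,-105,0,0,1.026],[-120,213,-105,0,0,1.026],[-120,213,-105,0,0,1.026]]], fingers=0)

```text
time: 19.82
tool_pos: [435.5, 69.0, 199.2]
tcp_rot: [180.0, 0.0, 39.5]
ft_force: [-0.2, -1.0, 0.3]
finger_gap: 42.8
grip_force: 0.0
```

Emit:
step_arm(targets=[[[0,0,0,0,0,0],[0,0,0,0,0,0],[0,0,0,0,0,0],[0,0,0,0,0,0],[0,0,0,0,0,0]]])

```text
time: 20.23
tool_pos: [435.5, 68.5, 199.2]
tcp_rot: [180.0, -0.0, 39.5]
ft_force: [0.3, 0.5, -0.0]
finger_gap: 42.8
grip_force: 0.0
```

```bash
cat >> h.py <<'E'
def driver(s,c,near,zc=15):
    """ball position and tip->ball yaw: blob of colour nearest 'near' (handle), then ball circle"""
    m=mask(s["img"],c).astype(np.uint8);n,l,st,ce=cv2.connectedComponentsWithStats(m)
    k=min((i for i in range(1,n) if st[i,4]>100),key=lambda i:np.hypot(*(at(s,*ce[i],zc)[:2]-near)))
    v,u=np.where(l==k);P=np.array([at(s,a,b,zc)[:2] for a,b in zip(u[::5],v[::5])])
    C=P.mean(0);w,V=np.linalg.eigh(np.cov(P.T));d=V[:,1]
    return C,d,w**.5,st[k]
def circles(s,p,rad=14):
    u,v=map(int,px(s,[p[0],p[1],12])); dep=np.linalg.norm(np.array([p[0],p[1],12])-s["eye"]);rr=s["mtx"][0,0]*9/dep
    g=cv2.cvtColor(s["img"],cv2.COLOR_BGR2GRAY);w=int(4*rr);x0=max(u-w,0);y0=max(v-w,0)
    c=cv2.HoughCircles(g[y0:v+w,x0:u+w],cv2.HOUGH_GRADIENT,1,10,param1=80,param2=8,minRadius=int(rr*.85),maxRadius=int(rr*1.15)+1)
    return (u,v,rr),[] if c is None else [(a+x0,b+y0,q) for a,b,q in c[0][:4]]
E
python3 - <<'E'
from h import *
q=r.sense();print(q["tool_pos"],q["tcp_rot"])
s=look("wrist","w12")
C,d,w,st=driver(s,"green",np.array([490,128]));
if d[0]>0:d=-d
b=C+88*d;print(C,d,np.degrees(np.arctan2(d[1],d[0])),w,st,"ball",b)
print(circles(s,b)); 
for u,v,_ in circles(s,b)[1]: print(at(s,u,v,12))
E
```

```text
[435.52167883  68.52735736 199.2026398 ] [ 1.79983938e+02 -1.97037301e-02  3.95127195e+01]
[498.02436052 133.08330614] [-0.70931737 -0.70488926] -135.17940170180057 [ 7.22919156 12.4543921 ] [ 281   60   37   68 1748] ball [435.60443205  71.05305118]
((313, 217, np.float64(12.292002451525246)), [(np.float32(300.5), np.float32(226.5), np.float32(11.1))])
[424.18803518  73.89303447  12.        ]
```

Emit:
step_arm(targets=[[[-11,5.5,-30,0,0,0],[-11,5.5,-70,0,0,0],[-11,5.5,-110,0,0,0],[-11,5.5,-135,0,0,0],[-11,5.5,-139,0,0,0],[-11,5.5,-139,0,0,0],[-11,5.5,-139,0,0,0],[-11,5.5,-139,0,0,0],[-11,5.5,-139,0,0,0]]])

```text
time: 21.03
tool_pos: [426.2, 74.5, 62.3]
tcp_rot: [179.9, -0.2, 39.6]
ft_force: [0.3, 0.2, 0.3]
finger_gap: 42.5
grip_force: 0.0
```

Run:
```python
from h import *
s=look("wrist","w13");q=r.sense();print(q["tool_pos"],q["tcp_rot"])
k,cs=circles(s,[424.2,74]);print(k,cs)
for u,v,_ in cs: print(at(s,u,v,12)-q["tool_pos"])
h=cv2.cvtColor(s["img"],cv2.COLOR_BGR2HSV); m=mask(s["img"],"green"); print({v:runs(m,v) for v in range(0,160,20)})
u,v,_=map(int,cs[0]); print(s["img"][v-60:v+30:6,u,1], s["img"][v,u-40:u+40:5,1], s["img"][v-60,u-40:u+40:5,1])
```

```text
[425.91497706  74.498172    61.96496064] [ 1.79873854e+02 -1.74413493e-01  3.95765788e+01]
(312, 294, np.float64(20.858424366568258)) [(np.float32(313.5), np.float32(296.5), np.float32(20.4))]
[ -2.2399085   -1.2950759  -49.96496064]
{0: [(283, 344)], 20: [(280, 348)], 40: [(280, 348)], 60: [(280, 313), (318, 347)], 80: [(281, 294), (317, 347)], 100: [(281, 293), (310, 347)], 120: [(310, 338)], 140: [(286, 342)]}
[211 208 167 171 169 168 172 168 154 166 177 174 165 149 108] [122 119 116 122 122 151 168 176 177 183 171 163 139 121 116 120] [124 125 155 215 214 216 214 214 211 214 214 216 216 220 194 120]
```

Emit:
step_arm(targets=[[[-1.5,-1,-15,0,0,0],[-1.5,-1,-30,0,0,0],[-1.5,-1,-36,0,0,0],[-1.5,-1,-36.5,0,0,0],[-1.5,-1,-36.5,0,0,0],[-1.5,-1,-36.5,0,0,0]]])

```text
time: 21.58
tool_pos: [423.4, 73.5, 24.3]
tcp_rot: [180.0, -0.1, 39.6]
ft_force: [0.7, 0.5, 0.6]
finger_gap: 42.7
grip_force: 0.0
```

Emit:
step_arm(targets=[[[0,0,0,0,0,0],[0,0,0,0,0,0],[0,0,0,0,0,0],[0,0,0,0,0,0],[0,0,0,0,0,0],[0,0,0,0,0,0],[0,0,0,0,0,0]]], fingers=1, newtons=60)

```text
time: 22.17
tool_pos: [423.2, 73.4, 23.9]
tcp_rot: [180.0, -0.0, 39.6]
ft_force: [-0.9, -0.9, 5.5]
finger_gap: 13.9
grip_force: 58.5
```

Emit:
step_arm(targets=[[[0,0,10,0,0,0],[0,0,30,0,0,0],[0,0,60,0,0,0],[0,0,90,0,0,0],[0,0,130,0,0,0],[0,0,160,0,0,0],[0,0,190,0,0,0],[0,0,190,0,0,0],[0,0,190,0,0,0]]])

```text
time: 22.92
tool_pos: [423.7, 73.5, 215.7]
tcp_rot: [179.9, -0.2, 39.6]
ft_force: [-0.5, -0.4, -3.6]
finger_gap: 14.4
grip_force: 58.7
```

Run:
```python
from h import *
s=look("wrist","w14");q=r.sense();print(q["tool_pos"],q["finger_gap"],q["grip_force"],q["ft_force"],q["wrist_torque"])
m=mask(s["img"],"green"); print({v:runs(m,v) for v in range(0,200,20)})
```

```text
[422.57758364  73.40639014 213.62652547] 14.075581351270717 58.67505133152008 [ 0.07330073  0.28321998 -2.01502919] [-0.13140282  0.1010212   0.0396159 ]
{0: [(275, 359)], 20: [(276, 359)], 40: [(276, 358)], 60: [(276, 358)], 80: [(277, 358)], 100: [(277, 294), (295, 357)], 120: [(294, 346)], 140: [(291, 310), (326, 344)], 160: [], 180: []}
```

Green is held. Slacken in stages, then regrip.

Emit:
step_arm(targets=[[[0,0,0,0,0,0],[0,0,0,0,0,0],[0,0,0,0,0,0],[0,0,0,0,0,0],[0,0,0,0,0,0],[0,0,0,0,0,0]]], fingers=0.64, newtons=25)

```text
time: 23.47
tool_pos: [422.5, 73.4, 212.9]
tcp_rot: [-180.0, 0.0, 39.6]
ft_force: [0.4, -0.8, -1.9]
finger_gap: 15.7
grip_force: 28.6
```

Emit:
step_arm(targets=[[[0,0,0,0,0,0],[0,0,0,0,0,0],[0,0,0,0,0,0],[0,0,0,0,0,0],[0,0,0,0,0,0],[0,0,0,0,0,0],[0,0,0,0,0,0],[0,0,0,0,0,0]]], fingers=0.625)

```text
time: 24.13
tool_pos: [422.7, 73.4, 213.4]
tcp_rot: [180.0, -0.0, 39.6]
ft_force: [0.6, 0.3, -2.3]
finger_gap: 16.3
grip_force: 18.4
```

Emit:
step_arm(targets=[[[0,0,0,0,0,0],[0,0,0,0,0,0],[0,0,0,0,0,0],[0,0,0,0,0,0],[0,0,0,0,0,0],[0,0,0,0,0,0],[0,0,0,0,0,0],[0,0,0,0,0,0]]], fingers=0.613)

```text
time: 24.8
tool_pos: [422.7, 73.4, 213.4]
tcp_rot: [-180.0, 0.0, 39.6]
ft_force: [0.3, -0.4, -1.8]
finger_gap: 16.3
grip_force: 11.3
```

Emit:
step_arm(targets=[[[0,0,0,0,0,0],[0,0,0,0,0,0],[0,0,0,0,0,0],[0,0,0,0,0,0],[0,0,0,0,0,0]]], fingers=1, newtons=60)

```text
time: 25.22
tool_pos: [422.7, 73.4, 213.4]
tcp_rot: [-180.0, 0.0, 39.6]
ft_force: [-0.1, -0.1, -2.7]
finger_gap: 14.0
grip_force: 58.5
```

Run:
```python
from h import *
s=look("wrist","w15");q=r.sense();print(q["tool_pos"],q["finger_gap"],q["grip_force"],q["ft_force"],q["wrist_torque"])
for f,c in(("w8","blue"),("w15","green")):
    m=mask(load(f)["img"],c); print(f,{v:runs(m,v) for v in range(160,280,10)})
```

```text
[422.66441475  73.39651664 213.37743483] 13.819718649901422 58.514737486839294 [ 0.56706141 -0.04509324 -3.14937863] [-0.00031423  0.03274113 -0.02113619]
w8 {160: [], 170: [], 180: [], 190: [(312, 328)], 200: [(293, 336)], 210: [(292, 337)], 220: [(292, 296)], 230: [(291, 340)], 240: [(291, 340)], 250: [(325, 340)], 260: [(326, 338)], 270: []}
w15 {160: [], 170: [], 180: [], 190: [(298, 337)], 200: [(296, 339)], 210: [(294, 340)], 220: [(298, 337)], 230: [(293, 342)], 240: [(293, 310), (325, 342)], 250: [(293, 307), (328, 342)], 260: [(297, 307), (328, 338)], 270: []}
```

Same tilt as blue. Carry green round the case to a point in front of its fork, with the same tool tilt.

Emit:
step_arm(targets=[[[0,-10,30,0,0,-0.09],[0,-40,60,0,0,-0.19],[0,-70,77,0,0,-0.29],[10,-100,77,0,0,-0.39],[30,-120,77,0,0,-0.49],[55,-138,77,0,0,-0.59],[85,-138,77,0,0,-0.69],[115,-138,77,0,0,-0.79],[140,-138,77,0,0,-0.89],[160,-138,77,0,0,-0.97],[175,-138,77,0,0,-1.026],[177.5,-138,77,0,0,-1.026]]])

```text
time: 26.27
tool_pos: [601.6, -64.5, 289.3]
tcp_rot: [-180.0, 0.1, -19.4]
ft_force: [-0.3, -0.4, -2.9]
finger_gap: 13.8
grip_force: 59.0
```

Emit:
step_arm(targets=[[[0,0,0,0.03,0.08,0],[0,0,0,0.06,0.16,0],[0,0,0,0.07,0.2,0],[0,0,0,0.07,0.2,0],[0,0,0,0.07,0.2,0],[0,0,0,0.07,0.2,0],[0,0,0,0.07,0.2,0]]])

```text
time: 26.85
tool_pos: [599.9, -64.4, 291.0]
tcp_rot: [-180.0, 12.0, -19.2]
ft_force: [0.3, -0.8, -2.3]
finger_gap: 14.0
grip_force: 59.0
```

```bash
cat >> h.py <<'E'
def notch(s,q,c,v=None):
    """mouth of fork c: fit from its prongs; ball (13 ahead) relative to the fork origin, rack axes"""
    y=np.radians(-19.2);M=np.array([[np.cos(y),np.sin(y)],[-np.sin(y),np.cos(y)]])
    m=mask(s["img"],c);out=[]
    rows=[v for v in range(20,300) if len([k for k in runs(m,v,12) if k[1]-k[0]<60])>=2]
    out={v:runs(m,v,12) for v in rows[::8]+rows[-3:]}
    b=q["tool_pos"]+R.from_euler("xyz",q["tcp_rot"],degrees=True).apply([0,0,13])
    v=rows[-1]-1; k=[x for x in runs(m,v-4,12)][:6]
    return out,M,b
E
python3 - <<'E'
from h import *
s=look("wrist","w16");q=r.sense();print(q["tool_pos"],q["tcp_rot"],q["finger_gap"],q["grip_force"])
o,M,b=notch(s,q,"green");print(o)
print("ball",b,px(s,b)); np.save("M.npy",M)
E
```

```text
[599.91447019 -64.42000764 291.14785338] [-179.96612342   12.02773492  -19.1677564 ] 13.865056003752034 59.02092754840851
{69: [(272, 301), (334, 363)], 77: [(270, 302), (333, 365)], 85: [(270, 302), (332, 349), (350, 365)], 93: [(271, 303), (332, 364)], 101: [(271, 303), (332, 364)], 109: [(271, 303), (332, 363)], 117: [(272, 303), (332, 363)], 125: [(272, 303), (332, 362)], 133: [(273, 303), (332, 362)], 141: [(273, 303), (331, 361)], 149: [(272, 303), (332, 363)], 239: [(293, 309), (327, 342)], 247: [(293, 307), (328, 342)], 252: [(294, 307), (328, 341)], 253: [(294, 307), (328, 341)], 254: [(295, 307), (328, 340)]}
ball [597.35817118 -63.52328538 278.43324664] (np.float64(316.28769571254156), np.float64(332.3660460472847))
```

The view matches blue's approach, so I run the same insertion.

Emit:
step_arm(targets=[[[0,0,-25,0,0,0],[0,0,-50,0,0,0],[0,0,-54,0,0,0],[0,0,-54,0,0,0],[0,0,-54,0,0,0],[10,-3.5,-54,0,0,0],[20,-7,-54,0,0,0],[30,-10.5,-54,0,0,0],[30,-10.5,-54,0,0,0],[30,-10.5,-54,0,0,0]]])

```text
time: 27.73
tool_pos: [630.9, -75.3, 238.2]
tcp_rot: [-180.0, 12.0, -19.2]
ft_force: [0.2, -0.6, -1.7]
finger_gap: 13.4
grip_force: 59.0
```

Emit:
step_arm(targets=[[[8,-3,0,0,0,0],[16,-6,0,0,0,0],[24,-8.5,0,0,0,0],[30,-10.5,0,0,0,0],[35,-12.2,0,0,0,0],[35,-12.2,0,0,0,0],[35,-12.2,0,0,0,0]]])

```text
time: 28.32
tool_pos: [665.1, -87.2, 236.5]
tcp_rot: [-180.0, 12.1, -19.2]
ft_force: [0.7, 0.5, -1.7]
finger_gap: 13.9
grip_force: 59.0
```

Run:
```python
from h import *
s=look("wrist","w17");q=r.sense();print(q["tool_pos"],q["tcp_rot"],q["finger_gap"],q["grip_force"],q["ft_force"],q["wrist_torque"])
a=load("w10")
for f,c,i in(("w10","blue",a["img"]),("w17","green",s["img"])):
    m=mask(i,c);print(f,{v:runs(m,v) for v in(240,260,265,270,280,290,300)})
```

```text
[665.00513558 -87.17010567 236.48598234] [-179.98034037   12.14642715  -19.19766025] 13.971748857850118 58.983137011528015 [-0.2350365   0.12238846 -1.80647811] [-0.11550296 -0.14215816  0.00412391]
w10 {240: [(0, 44), (265, 370)], 260: [(0, 51), (94, 116), (265, 306), (326, 370)], 265: [(0, 52), (96, 119), (266, 301), (343, 369)], 270: [(0, 54), (97, 122), (266, 286), (347, 369)], 280: [(0, 57), (99, 125), (267, 286), (347, 368)], 290: [(3, 61), (102, 127), (267, 286), (346, 368)], 300: [(12, 64), (105, 129), (268, 278), (358, 367)]}
w17 {240: [(264, 370)], 260: [(265, 301), (303, 307), (328, 369)], 265: [(266, 287), (348, 369)], 270: [(266, 286), (349, 368)], 280: [(267, 287), (349, 368)], 290: [(267, 287), (348, 367)], 300: [(268, 277), (358, 366)]}
```

Centred as before, so I lower green.

Emit:
step_arm(targets=[[[0,0,-4,0,0,0],[0,0,-8,0,0,0],[0,0,-11,0,0,0],[0,0,-12.5,0,0,0],[0,0,-12.5,0,0,0],[0,0,-12.5,0,0,0],[0,0,-12.5,0,0,0]]])

```text
time: 28.95
tool_pos: [665.3, -87.3, 224.3]
tcp_rot: [-180.0, 12.1, -19.2]
ft_force: [0.5, 0.4, 3.3]
finger_gap: 14.0
grip_force: 59.5
```

Emit:
step_arm(targets=[[[0,0,0,0,0,0],[0,0,0,0,0,0],[0,0,0,0,0,0],[0,0,0,0,0,0],[0,0,15,0,0,0],[0,0,35,0,0,0],[0,0,60,0,0,0],[-15,5,80,0,0,0],[-35,12,80,-0.03,-0.09,0],[-60,20,80,-0.07,-0.2,0],[-80,28,80,-0.07,-0.2,0],[-80,28,80,-0.07,-0.2,0]]], fingers=0.3)

```text
time: 29.95
tool_pos: [578.2, -56.7, 301.0]
tcp_rot: [180.0, 0.3, -19.1]
ft_force: [-0.6, 0.1, -1.1]
finger_gap: 30.2
grip_force: 0.0
```

Run:
```python
from h import *
s=look("wrist","w18");q=r.sense();print(q["tool_pos"],q["tcp_rot"],q["finger_gap"],q["ft_force"])
for c in("green","blue"):
    m=mask(s["img"],c);print(c,{v:runs(m,v) for v in range(20,170,15)})
t=look("top","t18")
for nm,im in(("top0",cv2.imread("pics/top0.png")),("t18",t["img"])):
    m=mask(im,"red").astype(np.uint8);n,_,st,ce=cv2.connectedComponentsWithStats(m)
    print(nm,[(st[i,4],ce[i].round(1).tolist()) for i in range(1,n) if st[i,4]>40])
```

```text
[581.06670347 -57.75228194 302.53099412] [179.9788253    0.18204831 -19.13825594] 30.01283884752597 [ 0.81516209 -0.50600113 -0.70424081]
green {20: [(274, 361)], 35: [(274, 361)], 50: [(275, 361)], 65: [(275, 294), (342, 360)], 80: [(275, 294), (342, 360)], 95: [(276, 295), (342, 360)], 110: [(276, 304), (331, 359)], 125: [(276, 304), (331, 359)], 140: [(276, 304), (330, 359)], 155: []}
blue {20: [(7, 159), (453, 458)], 35: [(14, 165), (452, 456)], 50: [(22, 171), (451, 455), (478, 505)], 65: [(29, 177), (450, 454)], 80: [(37, 183), (448, 452)], 95: [(44, 189), (447, 451)], 110: [(52, 195), (446, 450), (471, 476)], 125: [(59, 125), (160, 201), (445, 449), (499, 503)], 140: [(67, 132), (167, 208), (497, 506)], 155: [(74, 140), (174, 214)]}
top0 [(np.int32(429), [379.2, 126.1]), (np.int32(693), [453.5, 194.1]), (np.int32(151), [214.7, 284.9])]
t18 [(np.int32(426), [379.1, 125.8]), (np.int32(44), [441.9, 209.5]), (np.int32(146), [225.3, 290.7])]
```

Green hangs. Red has been knocked: its blob went from (214.7,284.9) to (225.3,290.7). I relocate it.

Run:
```python
from h import *
t=load("t18")
for f in(load("t2"),t):
    C,d,w,st=driver(f,"red",np.array([430,400]),18);print(C,np.degrees(np.arctan2(d[1],d[0])),w,st)
g=crop(t["img"],195,260,75,65,8);cv2.imwrite("pics/v18.png",g)
```

```text
[436.45888823 421.64257243] 57.327958481794354 [ 7.17403714 15.32750357] [206 278  19  15 152]
[418.93114228 394.24241092] 53.16189373275831 [ 6.84010352 14.32780743] [217 284  18  15 146]
```

View pics/v18.png

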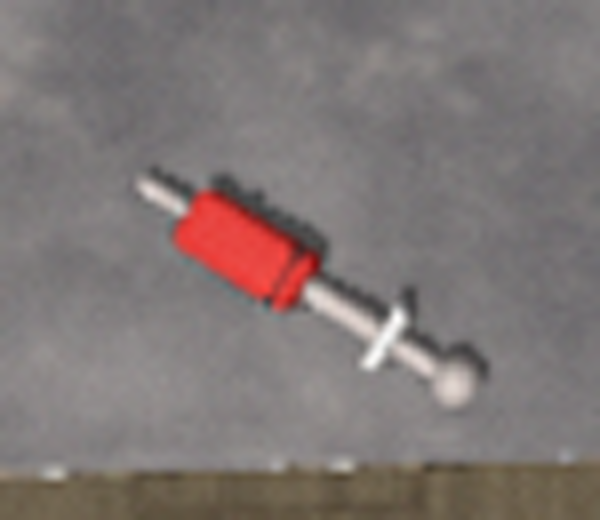

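The crop shows the red tip at (147,184) and ball at (455,380), with the ball near the table edge.

Run:
```python
from h import *
t=load("t18");B=at(t,195+455/8,260+380/8,12);T=at(t,195+147/8,260+184/8,12);d=B-T
print(B,T,np.linalg.norm(d),np.degrees(np.arctan2(d[1],d[0])), "edge",at(t,195+455/8,260+465/8,0))
```

```text
[369.83436997 317.22004207  12.        ] [442.11936273 426.74366704  12.        ] 131.22707268350032 -123.42459264496779 edge [339.74931821 319.37119168   0.        ]
```

Emit:
step_arm(targets=[[[-35,20,0,0,0,0.11],[-65,45,0,0,0,0.22],[-90,75,0,0,0,0.33],[-110,108,0,0,0,0.44],[-125,143,0,0,0,0.55],[-140,178,0,0,0,0.66],[-152,213,0,0,0,0.77],[-164,248,-10,0,0,0.88],[-176,283,-30,0,0,0.99],[-188,315,-50,0,0,1.1],[-200,345,-75,0,0,1.21],[-208,370,-100,0,0,1.32]]], fingers=0)

```text
time: 31.05
tool_pos: [377.8, 313.8, 204.5]
tcp_rot: [180.0, -0.1, 56.8]
ft_force: [0.5, 0.3, -0.6]
finger_gap: 42.9
grip_force: 0.0
```

Emit:
step_arm(targets=[[[-2,5,0,0,0,0],[-2,5,0,0,0,0],[-2,5,0,0,0,0],[-2,5,0,0,0,0],[-2,5,0,0,0,0],[-2,5,0,0,0,0]]])

```text
time: 31.55
tool_pos: [376.5, 315.2, 205.3]
tcp_rot: [179.9, -0.1, 56.3]
ft_force: [0.1, -0.2, -0.4]
finger_gap: 42.6
grip_force: 0.0
```

Run:
```python
from h import *
q=r.sense();print(q["tool_pos"],q["tcp_rot"],q["joint_pos"])
s=look("wrist","w19")
C,d,w,st=driver(s,"red",np.array([420,392]));print(C,np.degrees(np.arctan2(d[1],d[0])),w,st)
k,cs=circles(s,[370,317]);print(k,cs)
for u,v,_ in cs: p=at(s,u,v,12);print(p,p-q["tool_pos"],np.degrees(np.arctan2(*(C-p[:2])[::-1])),np.hypot(*(C-p[:2])))
```

```text
[376.53304233 315.24251644 205.30259468] [ 1.79940377e+02 -1.19338344e-01  5.62877349e+01] [ 3.39591769e+01 -8.17884765e+00  1.05894932e+02 -9.90639373e-03
  8.21508735e+01  6.76728457e+01]
[423.43041949 395.52168943] 57.117160057649684 [ 6.85066982 12.12901278] [ 290   52   36   67 2314]
(307, 220, np.float64(12.030477356176867)) [(np.float32(308.5), np.float32(218.5), np.float32(11.0)), (np.float32(307.5), np.float32(196.5), np.float32(12.2))]
[371.7099151  317.66793683  12.        ] [  -4.82312724    2.42542039 -193.30259468] 56.40275977404038 93.4677343771698
[380.3722662  331.78163653  12.        ] [   3.83922386   16.53912009 -193.30259468] 55.95989508766748 76.92073133111894
```

Emit:
step_arm(targets=[[[-5,2.5,-30,0,0,0],[-5,2.5,-70,0,0,0],[-5,2.5,-110,0,0,0],[-5,2.5,-138,0,0,0],[-5,2.5,-143,0,0,0],[-5,2.5,-143,0,0,0],[-5,2.5,-143,0,0,0],[-5,2.5,-143,0,0,0],[-5,2.5,-143,0,0,0],[-5,2.5,-143,0,0,0]]])

```text
time: 32.43
tool_pos: [371.5, 319.1, 63.0]
tcp_rot: [179.9, -0.2, 56.4]
ft_force: [0.4, 0.5, -0.2]
finger_gap: 42.9
grip_force: 0.0
```

Run:
```python
from h import *
s=look("wrist","w20");q=r.sense();print(q["tool_pos"],q["tcp_rot"])
k,cs=circles(s,[371.5,317.5]);print(k,cs)
for u,v,_ in cs: print(at(s,u,v,12)-q["tool_pos"])
m=mask(s["img"],"red"); print({v:runs(m,v) for v in range(0,160,20)})
```

```text
[371.1836138  318.91403894  62.54168027] [ 1.79941419e+02 -1.51940242e-01  5.64237509e+01]
(317, 292, np.float64(20.814506680277038)) [(np.float32(317.5), np.float32(291.5), np.float32(20.5))]
[  0.65954596  -1.24351202 -50.54168027]
{0: [(285, 351)], 20: [(283, 352)], 40: [(284, 352)], 60: [(284, 351)], 80: [(284, 351)], 100: [(285, 351)], 120: [], 140: []}
```

Emit:
step_arm(targets=[[[1,-1,-15,0,0,0],[1,-1,-30,0,0,0],[1,-1,-36,0,0,0],[1,-1,-36.5,0,0,0],[1,-1,-36.5,0,0,0],[1,-1,-36.5,0,0,0]]])

```text
time: 32.98
tool_pos: [371.7, 317.6, 25.2]
tcp_rot: [180.0, -0.1, 56.4]
ft_force: [-0.6, 0.1, 0.5]
finger_gap: 43.1
grip_force: 0.0
```

Emit:
step_arm(targets=[[[0,0,0,0,0,0],[0,0,0,0,0,0],[0,0,0,0,0,0],[0,0,0,0,0,0],[0,0,0,0,0,0],[0,0,0,0,0,0],[0,0,0,0,0,0]]], fingers=1, newtons=60)

```text
time: 33.57
tool_pos: [371.6, 317.4, 24.9]
tcp_rot: [180.0, -0.0, 56.4]
ft_force: [-1.5, 0.7, 6.3]
finger_gap: 14.3
grip_force: 58.5
```

Emit:
step_arm(targets=[[[0,0,10,0,0,0],[0,0,30,0,0,0],[0,0,60,0,0,0],[0,0,90,0,0,0],[0,0,130,0,0,0],[0,0,160,0,0,0],[0,0,190,0,0,0],[0,0,190,0,0,0],[0,0,190,0,0,0]]])

```text
time: 34.32
tool_pos: [372.1, 317.8, 216.9]
tcp_rot: [179.9, -0.2, 56.4]
ft_force: [-0.3, -0.3, -2.1]
finger_gap: 13.9
grip_force: 58.7
```

Run:
```python
from h import *
s=look("wrist","w21");q=r.sense();print(q["tool_pos"],q["tcp_rot"],q["finger_gap"],q["grip_force"],q["ft_force"],q["wrist_torque"])
m=mask(s["img"],"red"); print({v:runs(m,v) for v in range(0,300,20)})
```

```text
[371.07246195 317.13545555 214.62205097] [ 1.79989157e+02 -2.54105649e-02  5.64260488e+01] 13.857693765266548 58.660340309143066 [-0.05421725  0.11808437 -2.65763351] [-0.10206185  0.12778553  0.03987145]
{0: [(273, 356)], 20: [(273, 356)], 40: [(274, 356)], 60: [(274, 356)], 80: [(275, 355)], 100: [(275, 355)], 120: [(286, 345)], 140: [(291, 302), (330, 339)], 160: [], 180: [], 200: [], 220: [], 240: [], 260: [], 280: []}
```

Red is held. I move it away from the table edge, then slacken.

Emit:
step_arm(targets=[[[20,-5,0,0,0,0],[50,-20,0,0,0,0],[70,-30,0,0,0,0],[70,-30,0,0,0,0],[70,-30,0,0,0,0],[70,-30,0,0,0,0],[70,-30,0,0,0,0]]])

```text
time: 34.95
tool_pos: [439.9, 287.2, 213.1]
tcp_rot: [-179.9, 0.1, 56.5]
ft_force: [0.8, -0.3, -2.5]
finger_gap: 14.1
grip_force: 58.8
```

Emit:
step_arm(targets=[[[0,0,0,0,0,0],[0,0,0,0,0,0],[0,0,0,0,0,0],[0,0,0,0,0,0],[0,0,0,0,0,0],[0,0,0,0,0,0]]], fingers=0.64, newtons=25)

```text
time: 35.45
tool_pos: [441.1, 287.3, 214.4]
tcp_rot: [-180.0, -0.0, 56.4]
ft_force: [0.3, -0.1, -2.2]
finger_gap: 15.8
grip_force: 28.1
```

Emit:
step_arm(targets=[[[0,0,0,0,0,0],[0,0,0,0,0,0],[0,0,0,0,0,0],[0,0,0,0,0,0],[0,0,0,0,0,0],[0,0,0,0,0,0],[0,0,0,0,0,0],[0,0,0,0,0,0]]], fingers=0.625)

```text
time: 36.12
tool_pos: [441.2, 287.2, 214.4]
tcp_rot: [-180.0, -0.0, 56.4]
ft_force: [0.4, 0.2, -2.1]
finger_gap: 16.1
grip_force: 18.1
```

Emit:
step_arm(targets=[[[0,0,0,0,0,0],[0,0,0,0,0,0],[0,0,0,0,0,0],[0,0,0,0,0,0],[0,0,0,0,0,0],[0,0,0,0,0,0],[0,0,0,0,0,0],[0,0,0,0,0,0]]], fingers=0.613)

```text
time: 36.78
tool_pos: [441.2, 287.2, 214.4]
tcp_rot: [-180.0, -0.0, 56.4]
ft_force: [0.7, -0.5, -2.0]
finger_gap: 16.4
grip_force: 11.2
```

Emit:
step_arm(targets=[[[0,0,0,0,0,0],[0,0,0,0,0,0],[0,0,0,0,0,0],[0,0,0,0,0,0],[0,0,0,0,0,0]]], fingers=1, newtons=60)

```text
time: 37.2
tool_pos: [441.2, 287.2, 214.4]
tcp_rot: [-180.0, -0.0, 56.4]
ft_force: [0.3, 0.3, -2.4]
finger_gap: 14.0
grip_force: 58.5
```

Run:
```python
from h import *
s=look("wrist","w22");q=r.sense();print(q["tool_pos"],q["tcp_rot"],q["finger_gap"],q["grip_force"],q["ft_force"],q["wrist_torque"])
m=mask(s["img"],"red"); print({v:runs(m,v) for v in range(160,280,10)})
```

```text
[441.15766396 287.20916848 214.38780165] [-1.79998656e+02 -3.00943527e-04  5.64247917e+01] 14.18674905099798 58.52578282356262 [-0.11021245  1.17589704 -2.45928774] [-0.00965944  0.01937239  0.01015871]
{160: [], 170: [], 180: [], 190: [(297, 336)], 200: [(295, 338)], 210: [(294, 340)], 220: [(297, 337)], 230: [(292, 342)], 240: [(292, 309), (324, 341)], 250: [(293, 307), (327, 341)], 260: [(296, 307), (327, 337)], 270: []}
```

Emit:
step_arm(targets=[[[-5,-20,30,0,0,-0.1],[-15,-55,60,0,0,-0.21],[-20,-93,76,0,0,-0.32],[-20,-132,76,0,0,-0.43],[-20,-171,76,0,0,-0.54],[-20,-210,76,0,0,-0.65],[-20,-249,76,0,0,-0.76],[-20,-288,76,0,0,-0.87],[-10,-325,76,0,0,-0.98],[10,-358,76,0,0,-1.09],[35,-388,76,0,0,-1.2],[60,-418,76,0,0,-1.3]]])

```text
time: 38.25
tool_pos: [501.8, -133.0, 290.8]
tcp_rot: [-180.0, -0.1, -18.4]
ft_force: [0.4, 0.8, -1.6]
finger_gap: 13.6
grip_force: 59.0
```

Emit:
step_arm(targets=[[[20,-24,0,0,0,-0.02],[40,-48,0,0,0,-0.02],[53.5,-64,0,0,0,-0.02],[53.5,-64,0,0,0,-0.02],[53.5,-64,0,0,0,-0.02],[53.5,-64,0,0,0,-0.02]]])

```text
time: 38.75
tool_pos: [554.2, -194.3, 290.0]
tcp_rot: [-180.0, 0.1, -19.2]
ft_force: [-0.3, -0.2, -1.9]
finger_gap: 14.2
grip_force: 59.0
```

Emit:
step_arm(targets=[[[0,0,0,0.03,0.08,0],[0,0,0,0.06,0.16,0],[0,0,0,0.07,0.2,0],[0,0,0,0.07,0.2,0],[0,0,0,0.07,0.2,0],[0,0,0,0.07,0.2,0],[0,0,0,0.07,0.2,0],[0,0,0,0.07,0.2,0]]])

```text
time: 39.42
tool_pos: [554.5, -194.5, 291.2]
tcp_rot: [-180.0, 12.0, -19.2]
ft_force: [-0.7, -0.5, -1.1]
finger_gap: 14.3
grip_force: 59.0
```

Run:
```python
from h import *
s=look("wrist","w23");q=r.sense();print(q["tool_pos"],q["tcp_rot"],q["finger_gap"],q["grip_force"])
m=mask(s["img"],"red");print({v:runs(m,v,8) for v in(90,110,130,140,145,148,150,152,154,200,230,247,252)})
Z=R.from_euler("xyz",q["tcp_rot"],degrees=True).apply([0,0,13])
b=q["tool_pos"]+Z; M=np.load("M.npy");print("to blue ref",M@(q["tool_pos"][:2]-[569.96,-151.24]))
```

```text
[ 554.49000584 -194.60501451  291.13223981] [-179.98306689   12.04193581  -19.19583039] 13.763927010448139 58.983564376831055
{90: [(271, 303), (333, 365)], 110: [(271, 303), (331, 364)], 130: [(272, 303), (332, 362)], 140: [(273, 304), (332, 362)], 145: [(272, 304), (332, 363)], 148: [(272, 303), (332, 363)], 150: [(272, 304), (332, 363)], 152: [(274, 302), (333, 362)], 154: [], 200: [(294, 339)], 230: [(292, 342)], 247: [(293, 307), (327, 341)], 252: [(293, 307), (327, 341)]}
to blue ref [ -0.34819002 -46.0404601 ]
```

Emit:
step_arm(targets=[[[0,0,-25,0,0,0],[0,0,-46,0,0,0],[0,0,-52,0,0,0],[0,0,-52,0,0,0],[0,0,-52,0,0,0],[10,-3.5,-52,0,0,0],[20,-7,-52,0,0,0],[30,-10.5,-52,0,0,0],[30,-10.5,-52,0,0,0],[30,-10.5,-52,0,0,0]]])

```text
time: 40.3
tool_pos: [585.3, -205.6, 239.9]
tcp_rot: [-180.0, 12.0, -19.2]
ft_force: [0.1, -0.4, -1.3]
finger_gap: 13.5
grip_force: 59.0
```

Emit:
step_arm(targets=[[[8,-3,0,0,0,0],[16,-6,0,0,0,0],[24,-8.5,0,0,0,0],[30,-10.5,0,0,0,0],[35.3,-12.3,0,0,0,0],[35.3,-12.3,0,0,0,0],[35.3,-12.3,0,0,0,0]]])

```text
time: 40.88
tool_pos: [619.9, -217.6, 238.5]
tcp_rot: [-180.0, 12.2, -19.2]
ft_force: [0.1, 0.0, -2.3]
finger_gap: 14.0
grip_force: 59.0
```

Run:
```python
from h import *
s=look("wrist","w24");q=r.sense();print(q["tool_pos"],q["tcp_rot"],q["finger_gap"],q["grip_force"],q["ft_force"],q["wrist_torque"])
m=mask(s["img"],"red");print({v:runs(m,v) for v in(240,260,265,270,280,290,300)})
```

```text
[ 619.79296166 -217.52134503  238.43145866] [-179.98259329   12.152806    -19.20106753] 14.427158439314903 58.97430181503296 [-0.64701701  1.04508573 -1.60300098] [-0.0353087  -0.14640035 -0.05750515]
{240: [(265, 369)], 260: [(266, 307), (327, 369)], 265: [(266, 287), (348, 368)], 270: [(266, 286), (348, 368)], 280: [(267, 287), (348, 367)], 290: [(268, 287), (347, 367)], 300: [(268, 278), (358, 366)]}
```

Emit:
step_arm(targets=[[[0,0,-4,0,0,0],[0,0,-8,0,0,0],[0,0,-12,0,0,0],[0,0,-14,0,0,0],[0,0,-14,0,0,0],[0,0,-14,0,0,0],[0,0,-14,0,0,0]]])

```text
time: 41.52
tool_pos: [620.3, -217.7, 225.3]
tcp_rot: [-180.0, 12.0, -19.2]
ft_force: [1.3, 0.2, 5.9]
finger_gap: 13.7
grip_force: 59.7
```

Emit:
step_arm(targets=[[[0,0,0,0,0,0],[0,0,0,0,0,0],[0,0,0,0,0,0],[0,0,0,0,0,0],[0,0,15,0,0,0],[0,0,35,0,0,0],[0,0,60,0,0,0],[-15,5,80,0,0,0],[-35,12,80,-0.03,-0.09,0],[-60,20,80,-0.07,-0.2,0],[-80,28,80,-0.07,-0.2,0],[-80,28,80,-0.07,-0.2,0]]], fingers=0.3)

```text
time: 42.52
tool_pos: [533.3, -186.5, 301.4]
tcp_rot: [-180.0, 0.3, -19.2]
ft_force: [-0.7, 1.5, -2.2]
finger_gap: 30.2
grip_force: 0.0
```

Emit:
step_arm(targets=[[[0,0,0,0,0,0],[0,0,0,0,0,0],[0,0,0,0,0,0],[0,0,0,0,0,0]]])

```text
time: 42.85
tool_pos: [541.3, -190.2, 304.8]
tcp_rot: [180.0, -0.0, -19.2]
ft_force: [-0.3, -1.2, -0.2]
finger_gap: 30.1
grip_force: 0.0
```

Run:
```python
from h import *
s=look("wrist","w25");q=r.sense();print(q["tool_pos"],q["tcp_rot"],q["joint_pos"],q["finger_gap"],q["ft_force"])
for n,o in(("red",(619,-216.2)),("blue",(633.8,-173.8)),("green",(663.5,-88.5))):
    m=mask(s["img"],n);k,cs=None,None
    p=np.array([*o,211.]);u,v=map(int,px(s,p));rr=432*9/(s["eye"][2]-211)
    g=cv2.cvtColor(s["img"],cv2.COLOR_BGR2GRAY);y0,x0=max(v-45,0),max(u-45,0);c=cv2.HoughCircles(g[y0:v+45,x0:u+45],cv2.HOUGH_GRADIENT,1,20,param1=60,param2=9,minRadius=int(rr*.8),maxRadius=int(rr*1.2))
    print(n,(u,v,round(rr,1)),[] if c is None else [( (a+x0),(b+y0),e,at(s,a+x0,b+y0,211)[:2].round(1).tolist()) for a,b,e in c[0][:2]], {w:runs(m,w,8) for w in range(max(v-40,0),v+60,12)})
```

```text
[ 541.20848294 -190.13720843  304.55103071] [ 1.79998268e+02 -1.39414885e-02 -1.92053486e+01] [-2.44778718e+01  2.46097390e+00  8.52562656e+01 -4.43509515e-04
  9.22687189e+01  8.47274594e+01] 30.17725170295549 [-0.00702013 -0.30664919 -0.21293672]
red (314, 95, np.float64(18.0)) [(np.float32(317.5), np.float32(99.5), np.float32(19.3), [616.7, -217.0]), (np.float32(288.5), np.float32(78.5), np.float32(15.9), [630.0, -207.2])] {55: [(275, 360)], 67: [(275, 359)], 79: [(276, 295), (340, 359)], 91: [(277, 294), (340, 357)], 103: [(276, 295), (340, 358)], 115: [(276, 295), (340, 358)], 127: [(277, 304), (330, 358)], 139: [(277, 304), (330, 358)], 151: [(277, 304), (329, 357)]}
blue (219, 95, np.float64(18.0)) [(np.float32(219.5), np.float32(102.5), np.float32(20.4), [630.7, -172.6]), (np.float32(205.5), np.float32(137.5), np.float32(14.7), [618.1, -159.9])] {55: [(0, 11), (199, 273)], 67: [(0, 13), (203, 273)], 79: [(0, 14), (205, 273)], 91: [(192, 203), (253, 273)], 103: [(253, 274)], 115: [(0, 13), (192, 203), (254, 274)], 127: [(0, 24), (193, 209), (253, 274)], 139: [(0, 26), (194, 222), (247, 275)], 151: [(0, 27), (195, 223), (248, 275)]}
green (28, 95, np.float64(18.0)) [(np.float32(19.5), np.float32(96.5), np.float32(18.2), [664.5, -84.3]), (np.float32(50.5), np.float32(78.5), np.float32(17.1), [666.7, -102.1])] {55: [(13, 99)], 67: [(15, 101)], 79: [(22, 31), (78, 102)], 91: [(82, 107)], 103: [(83, 106)], 115: [(85, 107)], 127: [(25, 57), (80, 108)], 139: [(27, 60), (82, 110)], 151: [(31, 61), (83, 112)]}
```

All three drivers hang. Now I go to the knob to shut the keeper.

Emit:
step_arm(targets=[[[5,-9,15,0,0,0.12],[10,-18,25,0,0,0.24],[16,-27,25,0,0,0.36],[22,-36,25,0,0,0.48],[28,-45,25,0,0,0.6],[34,-54,25,0,0,0.72],[40,-63,25,0,0,0.84],[46,-72,25,0,0,0.96],[52,-81,25,0,0,1.08],[58,-90,25,0,0,1.2],[65,-99,25,0,0,1.32],[65,-99,25,0,0,1.44]]], fingers=0, newtons=30)

```text
time: 43.9
tool_pos: [606.2, -290.5, 328.1]
tcp_rot: [-180.0, 0.0, 63.6]
ft_force: [-0.0, 0.5, 0.2]
finger_gap: 42.5
grip_force: 0.0
```

Emit:
step_arm(targets=[[[0,0,0,0,0,0.12],[0,0,0,0,0,0.132],[0,0,0,0,0,0.132],[0,0,0,0,0,0.132],[0,0,0,0,0,0.132],[0,0,0,0,0,0.132]]])

```text
time: 44.4
tool_pos: [605.1, -288.5, 329.4]
tcp_rot: [180.0, -0.0, 70.8]
ft_force: [0.3, 0.8, -0.2]
finger_gap: 42.5
grip_force: 0.0
```

Run:
```python
from h import *
s=look("wrist","w26");q=r.sense();print(q["tool_pos"],q["tcp_rot"])
for n,p in(("w1",[614.2,-266.4,225]),("w26",[607,-286.5,225])):
    a=load(n);u,v=map(int,px(a,p));g=a["img"].max(2);m=(g<60).astype(np.uint8)
    k,l,st,ce=cv2.connectedComponentsWithStats(m[v-40:v+40,u-40:u+40].copy())
    print(n,(u,v),[(st[i].tolist(),(ce[i]+[u-40,v-40]).round(1).tolist(),at(a,*(ce[i]+[u-40,v-40]),220)[:2].round(1).tolist()) for i in range(1,k) if st[i,4]>100])
```

```text
[ 605.01624182 -288.55973057  329.44181138] [1.79996854e+02 2.00567577e-03 7.07857624e+01]
w1 (321, 242) [([26, 27, 31, 40, 991], [321.7, 248.7], [612.6, -270.8])]
w26 (317, 247) [([26, 22, 31, 41, 1008], [318.1, 249.4], [606.3, -289.1])]
```

Emit:
step_arm(targets=[[[0.5,0,-30,0,0,0],[0.5,0,-60,0,0,0],[0.5,0,-90,0,0,0],[0.5,0,-104,0,0,0],[0.5,0,-104,0,0,0],[0.5,0,-104,0,0,0],[0.5,0,-104,0,0,0]]])

```text
time: 45.03
tool_pos: [606.4, -289.1, 228.1]
tcp_rot: [179.8, 0.0, 70.8]
ft_force: [-0.2, 0.1, 0.3]
finger_gap: 42.7
grip_force: 0.0
```

Emit:
step_arm(targets=[[[0,0,0,0,0,0],[0,0,0,0,0,0],[0,0,0,0,0,0],[0,0,0,0,0,0],[0,0,0,0,0,0],[0,0,0,0,0,0],[0,0,0,0,0,0]]], fingers=1, newtons=30)

```text
time: 45.62
tool_pos: [605.7, -288.9, 228.2]
tcp_rot: [179.9, 0.0, 70.9]
ft_force: [-4.3, 1.9, 8.1]
finger_gap: 16.7
grip_force: 29.3
```

Emit:
step_arm(targets=[[[1.5,4,0,0,0,0],[3,8,0,0,0,0],[4.5,12,0,0,0,0],[6,16,0,0,0,0],[7,20,0,0,0,0],[7.5,22,0,0,0,0],[7.5,22,0,0,0,0],[7.5,22,0,0,0,0]]])

```text
time: 46.28
tool_pos: [612.7, -268.9, 228.1]
tcp_rot: [179.9, 0.2, 70.8]
ft_force: [-5.9, -5.6, 6.6]
finger_gap: 16.7
grip_force: 29.3
```

Emit:
step_arm(targets=[[[0.5,1.5,0,0,0,0],[1,3,0,0,0,0],[1,3,0,0,0,0],[1,3,0,0,0,0],[1,3,0,0,0,0]]])

```text
time: 46.7
tool_pos: [612.8, -268.6, 228.2]
tcp_rot: [179.8, 0.4, 70.7]
ft_force: [-9.1, -15.9, 5.4]
finger_gap: 16.7
grip_force: 29.2
```

Against the stop, so the keeper is shut. I relax, release and retreat.

Emit:
step_arm(targets=[[[0,-1.5,0,0,0,0],[0,-3,0,0,0,0],[0,-3,0,0,0,0]]])

```text
time: 46.95
tool_pos: [612.8, -268.9, 228.1]
tcp_rot: [180.0, 0.2, 70.8]
ft_force: [-10.4, -5.2, 9.4]
finger_gap: 16.6
grip_force: 29.7
```

Emit:
step_arm(targets=[[[0,0,0,0,0,0],[0,0,0,0,0,0],[0,0,0,0,0,0],[0,0,0,0,0,0],[0,0,0,0,0,0],[0,0,30,0,0,0],[0,0,65,0,0,0],[0,0,100,0,0,0],[-25,-25,110,0,0,0],[-50,-50,110,0,0,0],[-50,-50,110,0,0,0],[-50,-50,110,0,0,0]]], fingers=0)

```text
time: 47.95
tool_pos: [563.1, -317.9, 335.8]
tcp_rot: [180.0, 0.0, 70.7]
ft_force: [-0.2, 0.5, -0.4]
finger_gap: 43.0
grip_force: 0.0
```

Emit:
step_arm(targets=[[[0,0,0,0,0,0],[0,0,0,0,0,0],[0,0,0,0,0,0],[0,0,0,0,0,0]]])

```text
time: 48.28
tool_pos: [564.5, -315.7, 334.8]
tcp_rot: [-180.0, -0.0, 70.9]
ft_force: [-0.6, 0.5, -0.3]
finger_gap: 42.9
grip_force: 0.0
```

Run:
```python
from h import *
s=look("wrist","w27");t=look("top","t27");q=r.sense();print(q["time"],q["tool_pos"],q["ft_force"],q["finger_gap"])
u,v=map(int,px(s,[613,-268,225]));g=s["img"].max(2);m=(g<60).astype(np.uint8)
k,l,st,ce=cv2.connectedComponentsWithStats(m[v-40:v+40,u-40:u+40].copy())
print((u,v),[(st[i].tolist(),at(s,*(ce[i]+[u-40,v-40]),220)[:2].round(1).tolist()) for i in range(1,k) if st[i,4]>100])
g=cv2.cvtColor(s["img"],cv2.COLOR_BGR2GRAY)
for n,o in(("red",(617,-216.5)),("blue",(631.5,-173)),("green",(663,-87))):
    u,v=map(int,px(s,[*o,211]));print(n,(u,v))
    if 0<=u<640 and 0<=v<480:
        y0,x0=max(v-40,0),max(u-40,0);c=cv2.HoughCircles(g[y0:v+40,x0:u+40],cv2.HOUGH_GRADIENT,1,20,param1=60,param2=9,minRadius=14,maxRadius=23)
        print([] if c is None else [at(s,a+x0,b+y0,211)[:2].round(1).tolist() for a,b,e in c[0][:2]])
a=cv2.imread("pics/top0.png");d=cv2.absdiff(a,t["img"]).max(2)
for n,(x,y,w,h) in dict(mm=(135,268,55,55),tape=(403,285,26,26),glue=(476,208,16,16)).items(): print(n,d[y:y+h,x:x+w].mean().round(1),(d[y:y+h,x:x+w]>60).mean().round(3))
```

```text
48.3833 [ 564.3829463  -315.96027631  335.05464974] [ 0.3784509  -0.30838789 -0.18674695] 42.35509608502295
(373, 136) [([22, 30, 37, 34, 267], [610.5, -269.4])]
red (348, 36)
[[616.9, -216.7]]
blue (349, -65)
green (357, -309)
mm 6.0 0.0
tape 19.8 0.027
glue 6.5 0.0
```

```bash
python3 -c "
from bench import r
print(r.hand_in())"
```

```text
the job is handed in; nothing more can be done
None
```

I handed the job in at about 48 s: the red, green and blue drivers hang in the forks of their own colours (no yellow driver was there), the keeper was opened first and shut to its stop last, and the robot left the multimeter, tape and glue bottle alone; I last saw green and blue hanging just before the keeper was shut, and red after it.

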